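# Hoist the toy basket upstairs and hold it on the third click

### The arm

A 6-joint arm with a two-finger parallel gripper is mounted at the origin on the work surface. World frame = base frame: x ahead of the robot, y to its left, z up, the work surface at z = 0. Lengths are in m, angles in rad, forces in N, time in s.
With the tool pointing down it reaches from about 0.35 to 0.975 m from the base axis. Payload 4.9 kg.
Tool frame: the origin (TCP) lies at the very end of the fingers, on their centre line; the grasp point (between the pads) lies 19 mm behind it (ctrl.grasp_offset is the distance from the TCP to the grasp point, in m); y points along the fingers, z is the direction in which the jaws open and shut, and the axes are right-handed (so a half turn about y gives the same grasp; the last joint's range is limited). The gripper opens to 85 mm and grips with 20 to 120 N. Pads are 22 mm wide; open, the fingers measure 114 mm over their backs; the gripper's body (76 mm by 85 mm) begins 54 mm behind the grasp point. The pads swing forward as they close: fully open they stand 13 mm farther back than shut.
Start: joints at [1.157, 0.053, 1.613, -0, 1.476, -0.119], TCP at [0.182, 0.598, 0.201] pointing down, gripper open.
Joint ranges: [-3.01, 3.01], [-1.01, 2.22], [0.06, 2.58], [-1.02, 4.17], [0.09, 2.62], [-3.14, 3.14]. Speed limits (rad/s): [2.57, 2.57, 3.14, 3.14, 3.14, 3.14].

### API

Orientations are given as a rotation vector (axis times angle).
In Python, from station import ctrl, eyes, finish_job, find_in, regions_of, pinpoint gives the robot as it stands.
- The arm moves only by the tool play_rows, never from a script. Its argument "moves" is a list of rows, each an object of numbers: "x", "y", "z": the shift along the world's x, y, z in cm; "turn": the turn about the world's z in degrees; "jaw": the finger opening in cm, from 0 to 8.54. A call has 1 to 8 rows; each row shifts and turns the commanded pose from where the row before left it; what a row does not reach is not made up. A row lasts 1/12 s, in which the tool goes at most 41.7 mm and 7.16 degrees, less where a joint would pass 70% of its speed; a pose out of reach is approached as far as the arm can. A call is refused whole if a number of a shift passes 4.17 or a number of a turn 7.16, either way. A call with a gripper value outside its range is refused whole. The fingers move at their own pace and stop on an object; "squeeze" is the grip in N (left out, the last holds). Time passes only in rows, so rows that do not move let the fingers close. It gives the time, the measured TCP pose, the force and the opening at its end, in the units of the state.
- ctrl.get_obs(): the state, without advancing time (a new reading comes with each control period).
- eyes.get_image(name): name is "scene" or "top" or "wrist"; returns a dict with "img" (400x640x3 uint8, red, green, blue), "camera_matrix" (3x3 intrinsics, pixels), "D" ([k1, k2, p1, p2, k3] as OpenCV has them; the pictures are not rectified), "cam_to_world" (4x4, takes a point from camera to world coordinates). Camera axes: x right, y up, looking along -z (the intrinsics and any distortion apply to the point x, -y, -z); pixel columns grow to the right and rows downward; lengths in m; the calibration is good to about 2 mm. A picture is of the moment at which its call begins. There is no depth.
- finish_job(): hands the job in, once; it reports no verdict.
Trained networks look in the newest picture that a camera, given by its name, has taken for a name from the list of things; names that differ only in an ending like _2 or _b are one class to them, and where a whole thing is asked for, a point or a joint stands for the part that bears it (a point fixed in the world has none). Each returns a list of dicts, best first, with "score" (0 to 1); they miss things now and then, are a little off and sometimes report something else, mostly with a low value. They report only what shows in the picture. A call takes as long as a camera call. They do not tell look-alikes from the thing itself.
- find_in(camera, query): "point" ([column, row] in pixels, amid what is visible of it).
- regions_of(camera, query): "pixels" (400x640 bool, what is visible of it) and "point" ([column, row] in pixels, amid what is visible of it).
- pinpoint(camera, query): "point" ([column, row] in pixels: a listed point, or the origin of a listed thing).
The state is a dict: "t": time; "q": joint angles; "dq": joint speeds; "effort": joint torques, N m; "tool_pos": TCP position; "tool_rot": TCP orientation; "contact_force": force on the tool from outside, world axes, zero at the start; "wrist_torque": the same for the moment, N m; "opening": finger opening in m.
Only numpy, scipy, OpenCV 4.12 (cv2) and the standard library are available. Lean on these libraries where they do the work, as an engineer would, in place of code of your own. Each camera call takes 0.05 s, during which the arm holds its last target.

### The job

The blue bowl has to go upstairs in the dollhouse: pick up the little wooden basket with the bowl in it and hang it by the middle of its handle on the hook of the dollhouse lift, then let go of the basket. Then twist the lift's black dial clockwise past the first two clicks to the third, so that the basket rides up level with the upper floor, and finish while still holding the dial there, because it springs back as soon as it is let go. Keep the bowl in the basket and leave the safe, desk, lamp and chair where they are.

Things in the scene. Friction and masses are not known exactly. Their poses are not given: they have to be found in the camera images.
- house: Wooden dollhouse with basket lift, fixed; its place and yaw vary. Origin: foot of the lift's mast on the table, z up. In its frame (mm): mast 26 square, 318 high at (0,0); open rooms at x -30 to 170, y 20 to 210, upper floor 160 high, back wall 270 high; hook arm towards -y, the basket hangs at (0,-105); drive housing (52 wide, 40 high) towards -x, with the dial at (-150,0).
- hook_seat (a point): Lowest point of the top side of the lift's steel hook, where the handle rests; at the start 120 mm above the table. Axes as the house. 8 mm round rod, open upwards: from the mast it runs level along -y (its top 20 mm above the seat), dips into a saddle with a 16 mm flat floor, then rises to the free tip. It rides up the mast by 125 mm per rad of the dial.
- hook_tip (a point): Free tip of the hook: 25 mm from the seat towards the house's -y, its top 30 mm above the seat. A handle must pass above it, then go down into the saddle.
- basket_centre (a point): Loose wooden basket, 114 mm long (own x), 72 mm wide (own y); box part 45 mm high, 118 mm high with its fixed arched handle, about 90 g. Point: centre of the whole, 57 mm above its underside; z up.
- basket_handle (a point): Middle and top of the basket's handle, on the centre line of its 10 mm round bar, 113 mm above the underside; axes as the basket. The bar runs along x and falls 24 mm per 100 mm to either side as far as 42 mm out, then bends down to the basket's ends. Grip it about 28 mm from the middle (106 mm high there) to leave the middle free. It hangs with the bar along the house's x, either way round.
- bowl_centre (a point): Blue ceramic bowl, 52 mm wide and 26 mm high, 35 g, loose inside the basket; its centre, 13 mm above its underside. It must stay in the basket.
- dial_grip (a point): Grip point of the lift's black dial, on its upright axis, 73 mm above the table. Its bar grip is 44 mm long (this frame's x, turning with the dial; white pointer at the +x end), 13 mm thick (y), its top 84 mm above the table, on a 34 mm round ribbed skirt whose top is 52 mm above the table.
- dial (a joint): Angle of the dial in rad, 0 at rest, growing clockwise seen from above. Clicks (soft detents) at 0.4, 0.8 and 1.2; stop just beyond, at 1.3. At rest the pointer lies along the house's +x; notches on the plate show rest and clicks, the third a double notch. A spring and the lift's weight drive it back to 0 from anywhere with up to about 0.5 N m; the clicks do not hold it.
- safe: Bystander: black plastic toy safe, 90 mm wide, 100 mm high, origin under its centre. Leave it.
- desk: Bystander: white wooden toy desk, 120 by 65 mm, 68 mm high, origin under its centre. Leave it.
- lamp: Bystander: small aluminium toy desk lamp, 85 mm high, standing on the desk. Leave it.
- chair: Bystander: orange plastic toy office chair, 96 mm high, origin under its centre. Leave it.
Not all that is in view belongs to the job. Of the things like the part that bears bowl_centre, leave any that is green; of the rest the larger one is meant.

How it is judged:
On the way, in this order (a step that is already met when the one before it is completed fails the run):
1. the basket, with the bowl in it, hangs by the middle of its handle on the hook, let go, the lift still down (contact force between basket and carriage above 0.4 N and distance between basket_handle and hook_seat below 0.022 m and contact force between each of the arm, the fingers and basket below 0.1 N and distance between bowl_centre and basket_centre below 0.062 m and angle between basket's own z axis and vertical below 0.35 rad and value of joint dial below 0.2 rad and linear speed of basket below 0.1 m/s), for 0.2 s.
2. the dial is at the third click (value of joint dial above 1.1 rad), for 0.2 s.
At the end, for the whole second after the job is handed in: The basket, bowl inside, hangs on the hook alone (handle middle within 22 mm of the seat, tilt under 20 degrees, not touched by the robot), centre over 185 mm high; the dial is still, over 1.1 rad (third click), with the fingers pressing on it (contact force between basket and carriage above 0.4 N and distance between basket_handle and hook_seat below 0.022 m and contact force between each of the arm, the fingers and basket below 0.1 N and distance between bowl_centre and basket_centre below 0.062 m and angle between basket's own z axis and vertical below 0.35 rad and value of joint dial above 1.1 rad and velocity of joint dial between -0.1 and 0.1 rad/s and contact force between the fingers and dial above 0.5 N and height (world z) of basket_centre above 0.185 m and linear speed of basket below 0.08 m/s); the arm keeps its last pose, push and grip.
It fails at once if safe disturbed (moved over 30 mm) (distance of safe from where it was at the start of the episode above 0.03 m).
It fails at once if desk disturbed (moved over 30 mm) (distance of desk from where it was at the start of the episode above 0.03 m).
It fails at once if lamp disturbed (moved over 30 mm) (distance of lamp from where it was at the start of the episode above 0.03 m).
It fails at once if chair disturbed (moved over 30 mm) (distance of chair from where it was at the start of the episode above 0.03 m).
It fails at once if the bowl falls out of the basket (distance between bowl_centre and basket_centre above 0.085 m).
It also fails if it takes over 58 s, if anything falls off the work surface, if the arm or the gripper's body presses on something with over 40 N, if the wrist force passes 120 N, or if a joint passes its speed limit or range.

## Working session

There is one attempt and no reset: what is moved stays moved. The work goes in short steps, Python scripts to look and compute and a tool call to move; the robot and the scene stay as the last step left them, time stands still between calls to the robot, and variables do not carry over. Pictures are saved under pics/ and viewed, and the job is handed in when it is done.

Besides the shell and the picture viewer there is one more tool, called as name([rows], argument=value, ...), one row to a line, values as JSON. play_rows: Moves the arm, as the interface text tells. Its arguments: {"type":"object","properties":{"moves":{"type":"array"},"squeeze":{"type":"number"}},"required":["moves"]}

```bash
mkdir -p pics; ls
python3 - <<'E'
from station import ctrl, eyes
import cv2
for n in ("scene","top","wrist"):
    d=eyes.get_image(n); cv2.imwrite(f"pics/{n}0.png",d["img"][:,:,::-1]); print(n,d["camera_matrix"].tolist(),d["D"],d["cam_to_world"].round(3).tolist())
print(ctrl.get_obs(), ctrl.grasp_offset)
E
```

```text
pics
scene [[410.5237367188364, 0.0, 314.22599789485605], [0.0, 410.5237367188364, 212.5685613746249], [0.0, 0.0, 1.0]] [-0.06572565  0.          0.          0.          0.        ] [[0.376, -0.697, 0.61, 1.125], [0.926, 0.292, -0.238, -0.335], [-0.012, 0.654, 0.756, 0.886], [0.0, 0.0, 0.0, 1.0]]
top [[401.68895497102665, 0.0, 319.85333185125893], [0.0, 401.68895497102665, 195.47047067398213], [0.0, 0.0, 1.0]] [-0.01044052  0.          0.          0.          0.        ] [[-0.017, 0.986, -0.163, 0.383], [-1.0, -0.017, -0.003, -0.11], [-0.006, 0.163, 0.987, 1.017], [0.0, 0.0, 0.0, 1.0]]
wrist [[315.455512143483, 0.0, 316.83957254111635], [0.0, 315.455512143483, 206.1025420424613], [0.0, 0.0, 1.0]] [-0.04043346  0.          0.          0.          0.        ] [[0.29, -0.914, -0.282, 0.11], [0.957, 0.277, 0.088, 0.619], [-0.003, -0.296, 0.955, 0.373], [0.0, 0.0, 0.0, 1.0]]
{'t': 0.15, 'q': array([ 1.15699118e+00,  5.32027155e-02,  1.61399225e+00,  1.81254014e-05,
        1.47601618e+00, -1.19001365e-01]), 'dq': array([ 0.0009086 , -0.00256907, -0.00334415, -0.00066809,  0.0008181 ,
       -0.00037854]), 'effort': array([ 5.57370859e-04, -3.94238162e+01, -3.70722842e+01, -1.35789533e-04,
        4.59177856e-03, -1.81805854e-05]), 'tool_pos': array([0.18136961, 0.59753643, 0.20003888]), 'tool_rot': array([-1.55994183,  0.23178699, -0.23108813]), 'contact_force': array([-0.02498697,  0.23292317,  0.14380917]), 'wrist_torque': array([0.02884381, 0.00214818, 0.01846765]), 'opening': 0.08542441966623951} 0.0187
```

View pics/scene0.png

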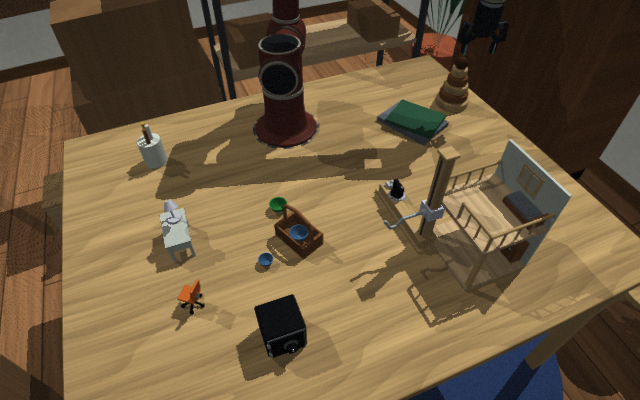

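View pics/top0.png

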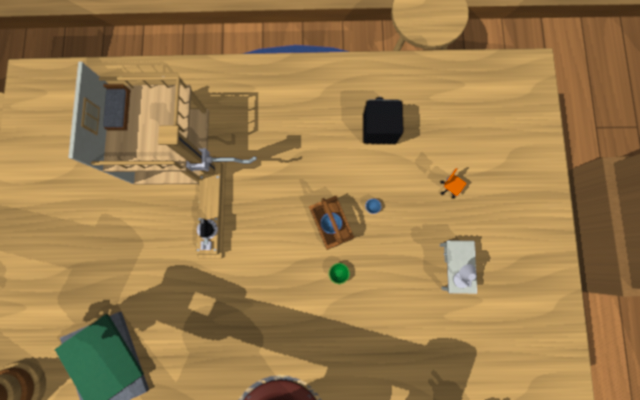

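View pics/wrist0.png

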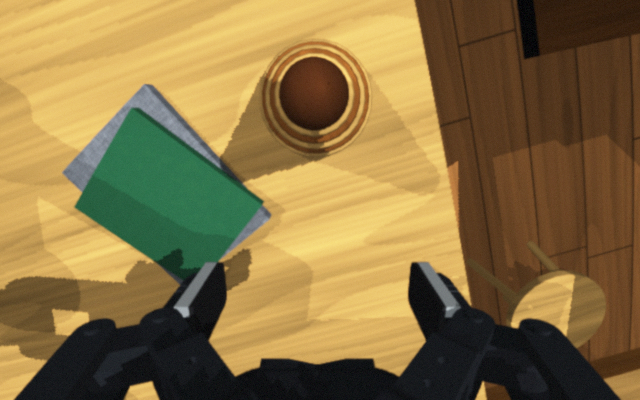

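```bash
cat > h.py <<'E'
import numpy as np, cv2
from station import ctrl, eyes, finish_job, find_in, regions_of, pinpoint
from scipy.spatial.transform import Rotation as R
from scipy.optimize import least_squares
def ray(cam,p):
    u=cv2.undistortPoints(np.array([[p]],float),np.array(cam["camera_matrix"]),np.array(cam["D"]))[0,0]
    T=np.array(cam["cam_to_world"]); d=T[:3,:3]@np.array([u[0],-u[1],-1.]); return T[:3,3],d/np.linalg.norm(d)
def atz(cam,p,z):
    o,d=ray(cam,p); return o+d*(z-o[2])/d[2]
def proj(cam,P):
    T=np.linalg.inv(cam["cam_to_world"]); P=np.atleast_2d(P); c=P@T[:3,:3].T+T[:3,3]; c=c*[1,-1,-1]
    return cv2.projectPoints(c.reshape(-1,1,3),np.zeros(3),np.zeros(3),np.array(cam["camera_matrix"]),np.array(cam["D"]))[0][:,0]
def tri(obs):
    A=np.zeros((3,3));b=np.zeros(3)
    for cam,p in obs:
        o,d=ray(cam,p);M=np.eye(3)-np.outer(d,d);A+=M;b+=M@o
    x=np.linalg.solve(A,b); res=[np.linalg.norm(proj(c,x)[0]-p) for c,p in obs]; return x,res
def save(name,img,crop=None,s=1):
    if crop: img=img[crop[1]:crop[3],crop[0]:crop[2]]
    cv2.imwrite(f"pics/{name}.png",cv2.resize(np.ascontiguousarray(img[:,:,::-1]),None,fx=s,fy=s,interpolation=cv2.INTER_CUBIC))
E
python3 - <<'E'
from h import *
S=eyes.get_image("scene");T=eyes.get_image("top")
Z=dict(house=0,hook_seat=.12,hook_tip=.146,basket_centre=.057,basket_handle=.113,bowl_centre=.02,dial_grip=.073,safe=0,desk=0,lamp=.068,chair=0)
for q,z in Z.items():
    a=pinpoint("scene",q);b=pinpoint("top",q)
    print(q)
    for c,l in ((S,a),(T,b)):
        for r in l[:4]: print("   ",np.round(r["point"],1),round(r["score"],2),atz(c,r["point"],z).round(3))
    if a and b: 
        x,e=tri([(S,a[0]["point"]),(T,b[0]["point"])]);print("  tri",x.round(4),np.round(e,1))
save("topc",T["img"],(290,170,410,290),5)
save("topd",T["img"],(160,120,320,260),5)
E
```

```text
house
    [421.7 238.4] 0.78 [0.608 0.177 0.   ]
    [212.5 171.1] 0.92 [0.62  0.171 0.   ]
  tri [0.6168 0.1677 0.0155] [0.3 0.3]
hook_seat
    [391.3 223.2] 0.57 [0.61  0.065 0.12 ]
    [242.4 160.1] 0.68 [0.617 0.07  0.12 ]
  tri [0.6141 0.0654 0.1257] [1.5 1.5]
hook_tip
    [386.9 219.8] 0.59 [0.614 0.047 0.146]
    [252.8 157.1] 0.83 [0.617 0.041 0.146]
  tri [0.6164 0.0427 0.1497] [0.9 0.9]
basket_centre
    [299.6 225.7] 0.92 [ 0.483 -0.126  0.057]
    [326.5 221.5] 0.63 [ 0.478 -0.122  0.057]
  tri [ 0.4783 -0.1233  0.0507] [0.6 0.7]
basket_handle
    [296.  209.8] 0.83 [ 0.475 -0.131  0.113]
    [334.4 219.7] 0.81 [ 0.476 -0.139  0.113]
  tri [ 0.4771 -0.1353  0.1172] [1.5 1.6]
bowl_centre
    [295.4 233. ] 0.76 [ 0.473 -0.136  0.02 ]
    [279. 204.] 0.58 [ 0.357 -0.143  0.02 ]
    [265.7 261.1] 0.52 [ 0.529 -0.238  0.02 ]
    [328.4 221.7] 0.78 [ 0.481 -0.127  0.02 ]
    [373.4 210.2] 0.65 [ 0.508 -0.24   0.02 ]
    [337.5 271.8] 0.65 [ 0.358 -0.147  0.02 ]
  tri [ 0.4791 -0.1323  0.0256] [2.1 2.3]
dial_grip
    [396.9 187.3] 0.54 [0.471 0.167 0.073]
    [204.3 230. ] 0.6 [0.461 0.167 0.073]
  tri [0.4628 0.1712 0.0627] [0.6 0.7]
safe
    [282.7 335.3] 0.89 [ 0.725 -0.262  0.   ]
    [377.7 130.9] 0.59 [ 0.721 -0.262  0.   ]
    [450.6 267.6] 0.39 [ 0.363 -0.429  0.   ]
  tri [ 0.7227 -0.2623 -0.0051] [0.2 0.2]
desk
    [178.4 242.3] 0.81 [ 0.366 -0.438  0.   ]
    [454.6 266.9] 0.93 [ 0.365 -0.44   0.   ]
    [246.9 158.6] 0.17 [0.652 0.082 0.   ]
  tri [ 0.365  -0.4387 -0.0007] [0.4 0.4]
lamp
    [174.6 219.7] 0.73 [ 0.346 -0.426  0.068]
    [461.3 277.1] 0.75 [ 0.342 -0.431  0.068]
  tri [ 0.3431 -0.4289  0.0669] [1.1 1.3]
chair
    [298.2 233. ] 0.69 [ 0.461 -0.125  0.   ]
    [448.2 191.4] 0.77 [ 0.556 -0.437  0.   ]
  tri [ 0.5674 -0.2653  0.2341] [51.5 55.4]
```

View pics/topc.png

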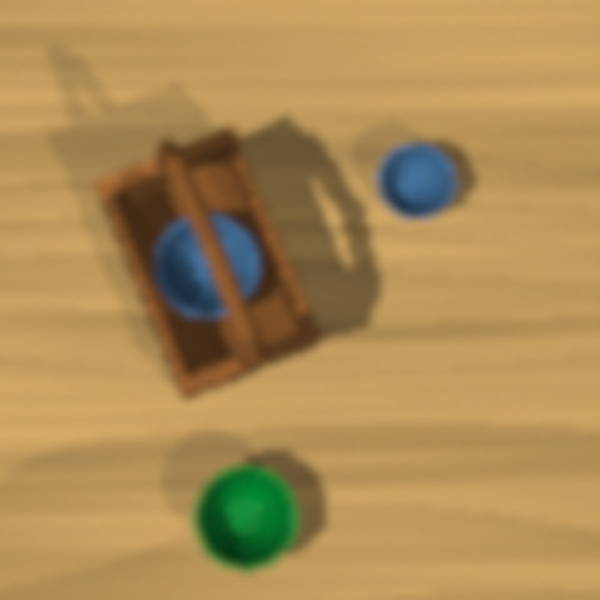

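View pics/topd.png

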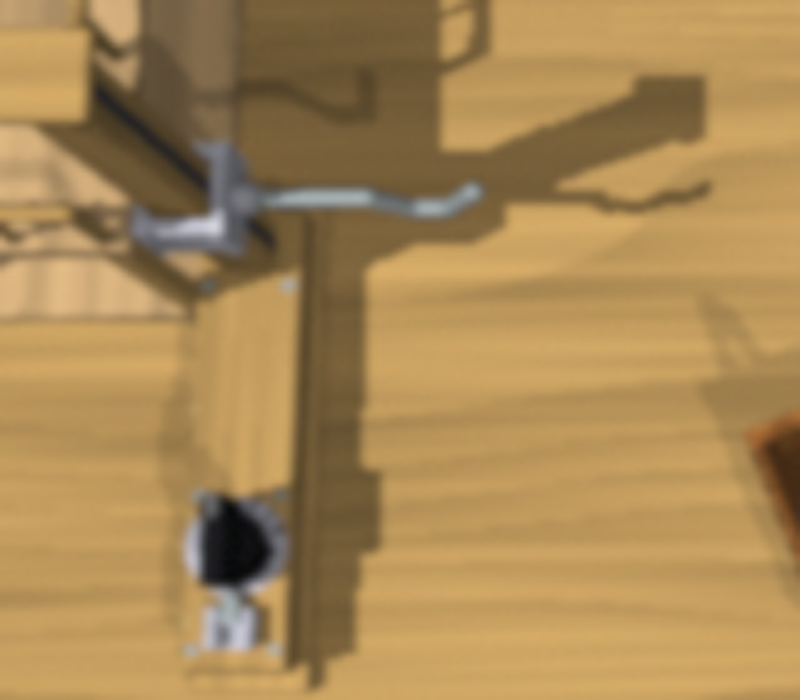

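Run:
```python
from h import *
o=ctrl.get_obs();M=R.from_rotvec(o["tool_rot"]).as_matrix();print(M.round(3)); print("jaw ang",np.degrees(np.arctan2(M[1,2],M[0,2])),"q1,q6 deg",np.degrees(o["q"][[0,5]]))
S=eyes.get_image("scene");T=eyes.get_image("top")
# fit basket pose (x,y,yaw) on rims: region silhouettes
for q in ("basket_centre","bowl_centre","dial_grip"):
    for n,c in(("top",T),("scene",S)):
        for r in regions_of(n,q):
            m=r["pixels"].astype(np.uint8); cs=max(cv2.findContours(m,0,1)[0],key=cv2.contourArea); print(q,n,round(r["score"],2),np.round(r["point"]),m.sum(),cv2.minAreaRect(cs))
```

```text
[[ 0.957  0.     0.291]
 [-0.291 -0.     0.957]
 [ 0.    -1.    -0.   ]]
jaw ang 73.10846622313107 q1,q6 deg [66.28955026 -6.81885706]
basket_centre top 0.76 [330. 223.] 1151 ((330.7931213378906, 221.98275756835938), (48.46649169921875, 30.454038619995117), 68.19859313964844)
basket_centre top 0.44 [204. 229.] 235 ((206.0, 228.0), (18.0, 14.0), 90.0)
basket_centre scene 0.61 [295. 240.] 1332 ((296.92730712890625, 231.65101623535156), (55.16166305541992, 33.424495697021484), 42.397438049316406)
bowl_centre top 0.85 [341. 270.] 341 ((339.0000305175781, 273.0000305175781), (19.798988342285156, 19.798988342285156), 45.0)
bowl_centre top 0.78 [326. 222.] 234 ((325.7278137207031, 224.44674682617188), (19.846155166625977, 9.923077583312988), 67.38013458251953)
bowl_centre top 0.77 [373. 210.] 192 ((372.0000305175781, 205.50003051757812), (14.849241256713867, 14.849242210388184), 45.0)
bowl_centre scene 0.65 [278. 200.] 156 ((277.0, 204.0), (12.0, 14.0), 90.0)
bowl_centre scene 0.62 [262. 259.] 182 ((265.2500305175781, 258.7500305175781), (14.142135620117188, 14.849242210388184), 45.0)
bowl_centre scene 0.61 [297. 231.] 245 ((299.0, 232.5), (15.0, 18.0), 90.0)
dial_grip top 0.52 [203. 230.] 225 ((205.5, 228.0), (18.0, 15.0), 90.0)
dial_grip scene 0.68 [400. 189.] 170 ((397.6654052734375, 188.7269287109375), (11.664870262145996, 17.365745544433594), 15.255118370056152)
```

play_rows([
  {"x":1.1,"y":-3,"z":0.3,"turn":1.6,"jaw":8.5},
  {"x":1.1,"y":-3,"z":0.3,"turn":1.6},
  {"x":1.1,"y":-3,"z":0.3,"turn":1.6},
  {"x":1.1,"y":-3,"z":0.3,"turn":1.6},
  {"x":1.1,"y":-3,"z":0.3,"turn":1.6},
  {"x":1.1,"y":-3,"z":0.3,"turn":1.6},
  {"x":1.1,"y":-3,"z":0.3,"turn":1.6},
  {"x":1.1,"y":-3,"z":0.3,"turn":1.6},
], squeeze=60)

```text
invalid input
```

play_rows([
  {"x":1.1,"y":-3,"z":0.3,"turn":1.6},
  {"x":1.1,"y":-3,"z":0.3,"turn":1.6},
  {"x":1.1,"y":-3,"z":0.3,"turn":1.6},
  {"x":1.1,"y":-3,"z":0.3,"turn":1.6},
  {"x":1.1,"y":-3,"z":0.3,"turn":1.6},
  {"x":1.1,"y":-3,"z":0.3,"turn":1.6},
  {"x":1.1,"y":-3,"z":0.3,"turn":1.6},
  {"x":1.1,"y":-3,"z":0.3,"turn":1.6},
])

```text
invalid input
```

play_rows([
  {"x":1.1,"y":-3,"turn":1.6},
  {"x":1.1,"y":-3,"turn":1.6},
  {"x":1.1,"y":-3,"turn":1.6},
  {"x":1.1,"y":-3,"turn":1.6},
  {"x":1.1,"y":-3,"turn":1.6},
  {"x":1.1,"y":-3,"turn":1.6},
  {"x":1.1,"y":-3,"turn":1.6},
  {"x":1.1,"y":-3,"turn":1.6},
])

```text
invalid input
```

play_rows([
  {"x":0},
  {"x":0},
])

```text
invalid input
```

Run:
```python
from h import *
o=ctrl.get_obs();print(o["t"],o["tool_pos"])
W=eyes.get_image("wrist");save("w1",W["img"])
for q,z in (("basket_centre",.057),("basket_handle",.113),("bowl_centre",.02)):
    for r in pinpoint("wrist",q): print(q,np.round(r["point"],1),round(r["score"],2),atz(W,r["point"],z).round(4))
```

```text
1.75 [0.18155364 0.5980112  0.20098201]
```

View pics/w1.png

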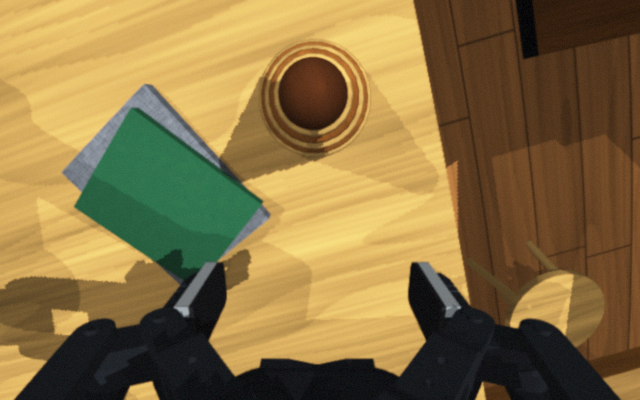

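play_rows([
  {"x":1.1,"y":-3,"z":0.3,"turn":1.6,"jaw":8.5},
  {"x":1.1,"y":-3,"z":0.3,"turn":1.6,"jaw":8.5},
  {"x":1.1,"y":-3,"z":0.3,"turn":1.6,"jaw":8.5},
  {"x":1.1,"y":-3,"z":0.3,"turn":1.6,"jaw":8.5},
  {"x":1.1,"y":-3,"z":0.3,"turn":1.6,"jaw":8.5},
  {"x":1.1,"y":-3,"z":0.3,"turn":1.6,"jaw":8.5},
  {"x":1.1,"y":-3,"z":0.3,"turn":1.6,"jaw":8.5},
  {"x":1.1,"y":-3,"z":0.3,"turn":1.6,"jaw":8.5},
], squeeze=60)

```text
t: 2.62
tool_pos: [0.2698, 0.3567, 0.2253]
tool_rot: [-1.57, 0.054, -0.055]
contact_force: [1.2, -0.2, 0.3]
opening: 0.085
```

play_rows([
  {"x":1.1,"y":-3,"z":0.3,"turn":1.6,"jaw":8.5},
  {"x":1.1,"y":-3,"z":0.3,"turn":1.6,"jaw":8.5},
  {"x":1.1,"y":-3,"z":0.3,"turn":1.6,"jaw":8.5},
  {"x":1.1,"y":-3,"z":0.3,"turn":1.6,"jaw":8.5},
  {"x":1.1,"y":-3,"z":0.3,"turn":1.6,"jaw":8.5},
  {"x":1.1,"y":-3,"z":0.3,"turn":1.6,"jaw":8.5},
  {"x":1.1,"y":-3,"z":0.3,"turn":1.6,"jaw":8.5},
  {"x":1.1,"y":-3,"z":0.3,"turn":1.6,"jaw":8.5},
], squeeze=60)

```text
t: 3.28
tool_pos: [0.3578, 0.1166, 0.2495]
tool_rot: [-1.567, -0.122, 0.12]
contact_force: [0.8, 0.9, 0.1]
opening: 0.0852
```

play_rows([
  {"x":1.1,"y":-3,"z":0,"turn":1.6,"jaw":8.5},
  {"x":1.1,"y":-3,"z":0,"turn":1.6,"jaw":8.5},
  {"x":1.1,"y":-3,"z":0,"turn":1.6,"jaw":8.5},
  {"x":1.1,"y":-3,"z":0,"turn":1.6,"jaw":8.5},
  {"x":1.1,"y":-3,"z":0,"turn":1.6,"jaw":8.5},
  {"x":1.1,"y":-3,"z":0,"turn":1.6,"jaw":8.5},
  {"x":1.1,"y":-3,"z":0,"turn":1.6,"jaw":8.5},
  {"x":1.1,"y":-3,"z":0,"turn":1.6,"jaw":8.5},
], squeeze=60)

```text
t: 3.95
tool_pos: [0.4459, -0.1237, 0.2492]
tool_rot: [-1.551, -0.296, 0.295]
contact_force: [1.4, 0.8, -0.2]
opening: 0.0849
```

play_rows([
  {"x":0,"y":0,"z":0,"turn":0,"jaw":8.5},
  {"x":0,"y":0,"z":0,"turn":0,"jaw":8.5},
], squeeze=60)

```text
t: 4.12
tool_pos: [0.4456, -0.1231, 0.2488]
tool_rot: [-1.55, -0.292, 0.293]
contact_force: [-0.5, 0.5, -0.5]
opening: 0.0851
```

Run:
```python
from h import *
o=ctrl.get_obs();print(o["t"],o["tool_pos"])
W=eyes.get_image("wrist");save("w2",W["img"])
for q,z in (("basket_centre",.057),("basket_handle",.113),("bowl_centre",.02)):
    for r in pinpoint("wrist",q): print(q,np.round(r["point"],1),round(r["score"],2),atz(W,r["point"],z).round(4))
```

```text
4.1167 [ 0.44557025 -0.12312307  0.24875891]
basket_centre [303.3 198.9] 0.66 [ 0.4781 -0.1286  0.057 ]
basket_handle [296.7 213.5] 0.61 [ 0.4796 -0.133   0.113 ]
basket_handle [302.6 191. ] 0.39 [ 0.4549 -0.1357  0.113 ]
bowl_centre [220.5 189.4] 0.95 [ 0.516  -0.2326  0.02  ]
bowl_centre [324.6  96.2] 0.92 [ 0.3582 -0.1479  0.02  ]
bowl_centre [302.2 190. ] 0.81 [ 0.4776 -0.132   0.02  ]
```

View pics/w2.png

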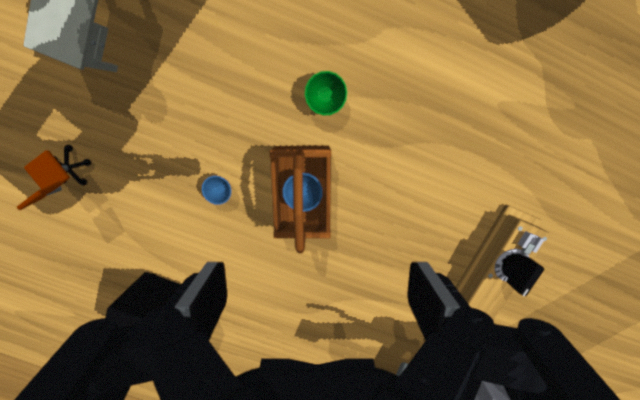

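Run:
```python
from h import *
W=eyes.get_image("wrist")
I=W["img"]; save("w3",I,(250,130,350,260),6)
```

```text
(no output)
```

View pics/w3.png

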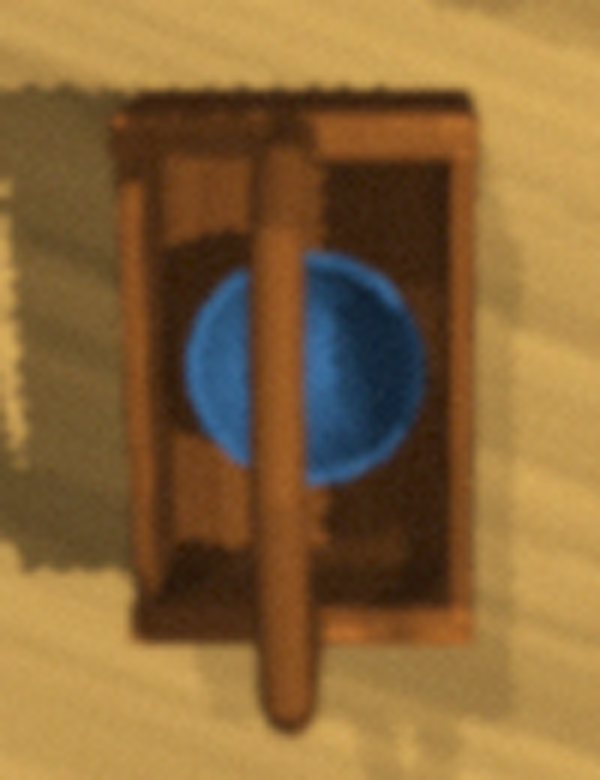

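Run:
```python
from h import *
W=eyes.get_image("wrist")
c=np.array([[112,118],[476,112],[470,638],[135,638]])/6+[250,130]
# image up = -x(basket, away toward robot), image right = +y? test order
L=np.array([[-57,-36],[-57,36],[57,36],[57,-36]])/1e3
hb=np.array([[277,250],[278,350],[280,450],[283,560]])/6+[250,130]
def Pw(p,l,z): 
    Rm=np.array([[np.cos(p[2]),-np.sin(p[2])],[np.sin(p[2]),np.cos(p[2])]]); q=l@Rm.T+p[:2]; return np.c_[q,np.full(len(l),z) if np.isscalar(z) else z]
s=np.array([-.035,-.0,.03]);
def f(p): 
    r=(proj(W,Pw(p,L,.045))-c).ravel()
    xs=np.linspace(-.042,.042,15); bar=proj(W,Pw(p,np.c_[xs,0*xs],.113-.24*abs(xs)))
    k=np.interp(hb[:,1],bar[:,1],bar[:,0])
    return np.r_[r,k-hb[:,0]]
r=least_squares(f,[.477,-.13,np.radians(21)]);print(r.x,np.degrees(r.x[2]),f(r.x).round(1))
p=r.x;print("handle",Pw(p,np.array([[0,0]]),.113), "grip",Pw(p,np.array([[-.028,0]]),.106))
o=ctrl.get_obs();M=R.from_rotvec(o["tool_rot"]).as_matrix();print("jaw",np.degrees(np.arctan2(M[1,2],M[0,2])),o["tool_pos"])
```

```text
[ 0.47831932 -0.13166694  0.37973162] 21.757019143826877 [ 0.1 -1.2 -0.  -0.4  0.2  0.9  0.4  1.   0.  -0.  -0.3 -0.2]
handle [[ 0.47831932 -0.13166694  0.113     ]] grip [[ 0.45231393 -0.14204574  0.106     ]]
jaw 111.59329555430799 [ 0.44550826 -0.12106397  0.24922493]
```

play_rows([
  {"x":0.35,"y":-1,"z":-2,"turn":0.1,"jaw":8.5},
  {"x":0.3,"y":-1.05,"z":-2,"turn":0,"jaw":8.5},
  {"x":0,"y":0,"z":-3,"turn":0,"jaw":8.5},
  {"x":0,"y":0,"z":-3,"turn":0,"jaw":8.5},
  {"x":0,"y":0,"z":-3,"turn":0,"jaw":8.5},
  {"x":0,"y":0,"z":-2,"turn":0,"jaw":8.5},
  {"x":0,"y":0,"z":-1.2,"turn":0,"jaw":8.5},
  {"x":0,"y":0,"z":0,"turn":0,"jaw":8.5},
], squeeze=40)

```text
t: 5.08
tool_pos: [0.4501, -0.141, 0.084]
tool_rot: [-1.547, -0.293, 0.3]
contact_force: [-0.2, 0.5, 0.2]
opening: 0.0853
```

Run:
```python
from h import *
W=eyes.get_image("wrist"); save("w4",W["img"])
p=np.array([.4523,-.1420,.106]);print(proj(W,p),ctrl.get_obs()["tool_pos"])
```

```text
[[315.16500735 260.56184388]] [ 0.4514331  -0.14169908  0.08621837]
```

View pics/w4.png

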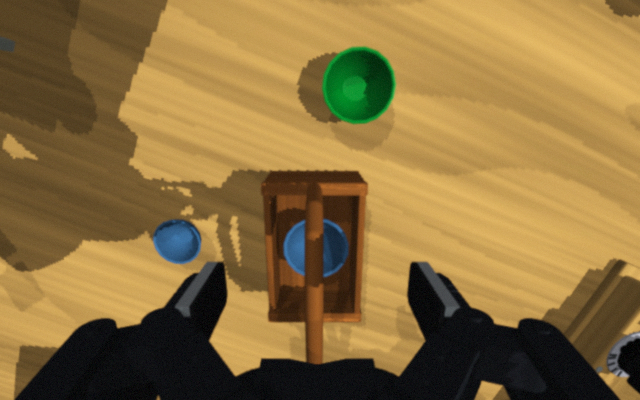

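play_rows([
  {"x":0,"y":0,"z":0,"turn":0,"jaw":6},
  {"x":0,"y":0,"z":0,"turn":0,"jaw":4},
  {"x":0,"y":0,"z":0,"turn":0,"jaw":2},
  {"x":0,"y":0,"z":0,"turn":0,"jaw":0},
  {"x":0,"y":0,"z":0,"turn":0,"jaw":0},
  {"x":0,"y":0,"z":0,"turn":0,"jaw":0},
  {"x":0,"y":0,"z":0,"turn":0,"jaw":0},
  {"x":0,"y":0,"z":0,"turn":0,"jaw":0},
], squeeze=50)

```text
t: 5.8
tool_pos: [0.4521, -0.1425, 0.087]
tool_rot: [-1.55, -0.296, 0.296]
contact_force: [0.1, -0.5, 0.5]
opening: -0.0002
```

Run:
```python
from h import *
W=eyes.get_image("wrist"); save("w5",W["img"])
S=eyes.get_image("scene"); save("s5",S["img"],(230,150,390,290),5)
```

```text
(no output)
```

View pics/w5.png

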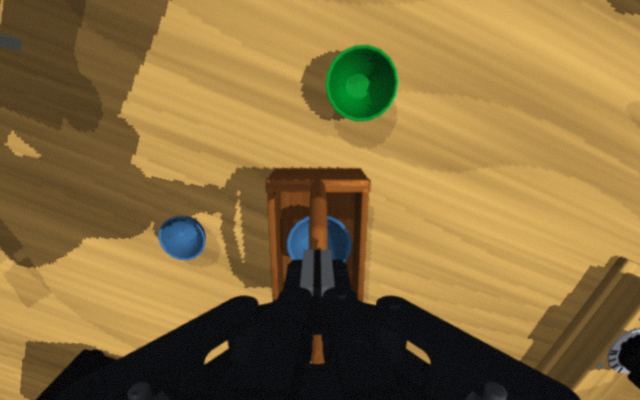

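View pics/s5.png

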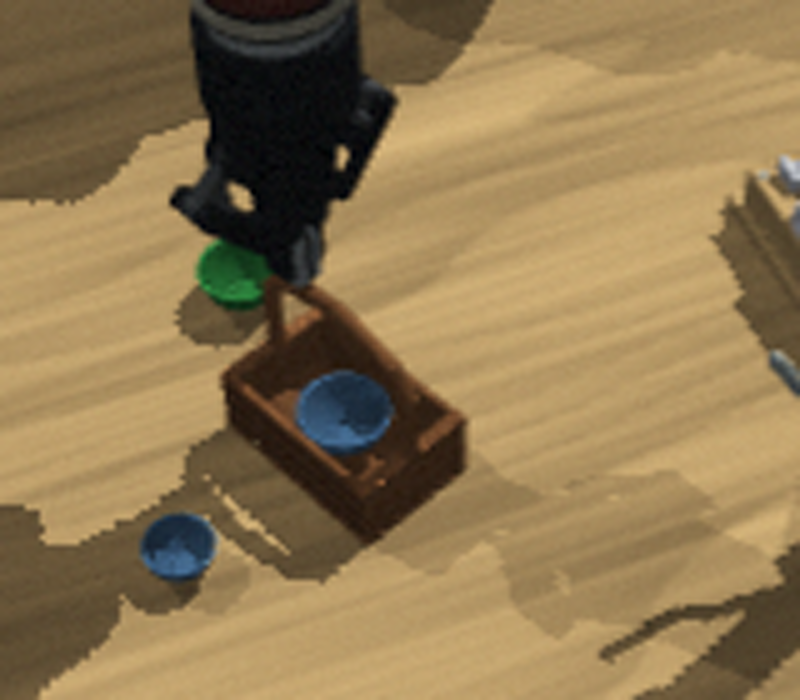

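Run:
```python
from h import *
S=eyes.get_image("scene");W=eyes.get_image("wrist")
o=ctrl.get_obs();M=R.from_rotvec(o["tool_rot"]).as_matrix();t=o["tool_pos"];print(t,M.round(3),o["opening"],o["contact_force"])
for b in (0,.0187): 
  P=t-M[:,1]*b; print("S",(proj(S,P)-[230,150])*5,"W",proj(W,P))
p=[.47832,-.13167,.3797];c,s=np.cos(p[2]),np.sin(p[2])
for u,z in ((0,.113),(-.028,.106),(-.042,.103),(-.055,.045),(.042,.103)):
  P=[p[0]+c*u,p[1]+s*u,z];print(u,"S",(proj(S,P)-[230,150])*5,"W",proj(W,P))
```

```text
[ 0.45202166 -0.1424631   0.08692628] [[ 0.93  -0.    -0.368]
 [ 0.368  0.     0.93 ]
 [-0.    -1.     0.   ]] 4.134312420861879e-05 [ 0.94149465  0.25570747 -0.23038344]
S [[295.61948896 308.56568327]] W [[318.26462213 241.10335577]]
S [[293.47203035 284.5092242 ]] W [[318.40583121 255.00836962]]
0 S [[330.64488259 304.68635062]] W [[319.01611106 308.24303895]]
-0.028 S [[294.38939892 284.17834931]] W [[318.92766128 256.02894862]]
-0.042 S [[276.68598163 273.54920832]] W [[318.88648239 229.74632437]]
-0.055 S [[267.84409457 332.79043644]] W [[318.37477912 181.84846157]]
0.042 S [[388.62056976 363.66498663]] W [[318.91453245 356.28089597]]
```

Run:
```python
from h import *
W=eyes.get_image("wrist"); a=W["img"][200:330,260:380]
S=eyes.get_image("scene"); b=S["img"][180:240,260:315]
save("z6",np.hstack([cv2.resize(a,None,fx=4,fy=4,interpolation=2),cv2.resize(b,(320,520),interpolation=2)]))
```

```text
(no output)
```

View pics/z6.png

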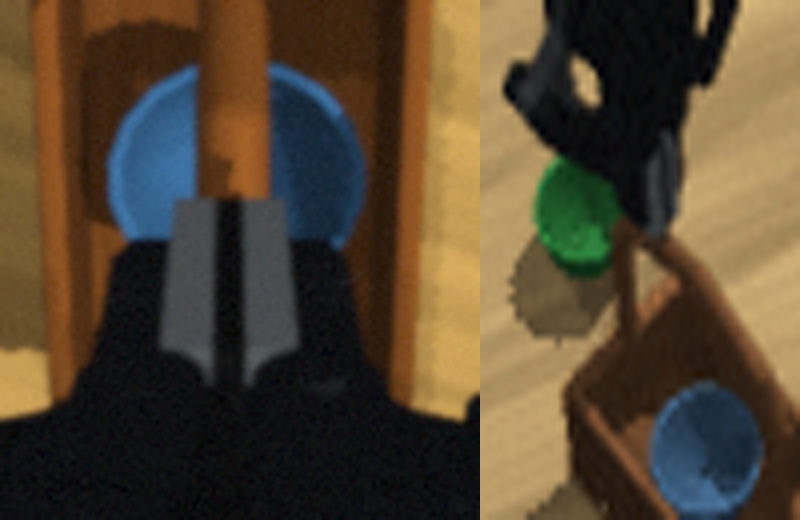

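Run:
```python
from h import *
S=eyes.get_image("scene");W=eyes.get_image("wrist")
o=ctrl.get_obs();M=R.from_rotvec(o["tool_rot"]).as_matrix();t=o["tool_pos"]
for b in (0,.005,.01,.015,.02,.025): 
  P=t-M[:,1]*b-M[:,0]*.011; Q=t-M[:,1]*b; print(b,"W front",proj(W,P),"S ctr",proj(S,Q), "S zoom",((proj(S,Q)-[260,180])*[320/55,520/60]))
```

```text
0 W front [[318.27969272 223.80507922]] S ctr [[289.12668195 211.71627675]] S zoom [[169.46433135 274.87439847]]
0.005 W front [[318.31594179 226.86584075]] S ctr [[289.0129171  210.44227774]] S zoom [[168.80242676 263.83307372]]
0.01 W front [[318.35415325 230.09315933]] S ctr [[288.89836886 209.15914423]] S zoom [[168.13596429 252.71258331]]
0.015 W front [[318.39448982 233.50092105]] S ctr [[288.78302958 207.86678266]] S zoom [[167.4648994  241.51211643]]
0.02 W front [[318.43713259 237.10458867]] S ctr [[288.66689152 206.56509829]] S zoom [[166.78918703 230.23085185]]
0.025 W front [[318.48228365 240.92143011]] S ctr [[288.54994683 205.25399513]] S zoom [[166.10878157 218.86795776]]
```

play_rows([
  {"x":0,"y":0,"z":0.5,"turn":0,"jaw":3},
  {"x":0,"y":0,"z":0,"turn":0,"jaw":3},
  {"x":0,"y":0,"z":0,"turn":0,"jaw":3},
  {"x":0,"y":0,"z":-1,"turn":0,"jaw":3},
  {"x":0,"y":0,"z":-1,"turn":0,"jaw":3},
  {"x":0,"y":0,"z":0,"turn":0,"jaw":3},
], squeeze=50)

```text
t: 6.7
tool_pos: [0.4501, -0.1415, 0.0688]
tool_rot: [-1.547, -0.293, 0.299]
contact_force: [-0.9, 0.5, -0.6]
opening: 0.0299
```

play_rows([
  {"x":0,"y":0,"z":0,"turn":0,"jaw":0},
  {"x":0,"y":0,"z":0,"turn":0,"jaw":0},
  {"x":0,"y":0,"z":0,"turn":0,"jaw":0},
  {"x":0,"y":0,"z":0,"turn":0,"jaw":0},
  {"x":0,"y":0,"z":0,"turn":0,"jaw":0},
], squeeze=50)

```text
t: 7.12
tool_pos: [0.4522, -0.1425, 0.0721]
tool_rot: [-1.551, -0.296, 0.296]
contact_force: [0.3, -0.2, -1.3]
opening: 0.0075
```

Run:
```python
from h import *
o=ctrl.get_obs();print(o["opening"],o["contact_force"],o["tool_pos"],o["t"])
W=eyes.get_image("wrist"); a=W["img"][200:330,260:380]
S=eyes.get_image("scene"); b=S["img"][180:240,260:315]
save("z7",np.hstack([cv2.resize(a,None,fx=4,fy=4,interpolation=2),cv2.resize(b,(320,520),interpolation=2)]))
```

```text
0.007471226161726014 [ 0.30655744 -0.22735738 -1.26785922] [ 0.45216607 -0.14250398  0.0721396 ] 7.1167
```

View pics/z7.png

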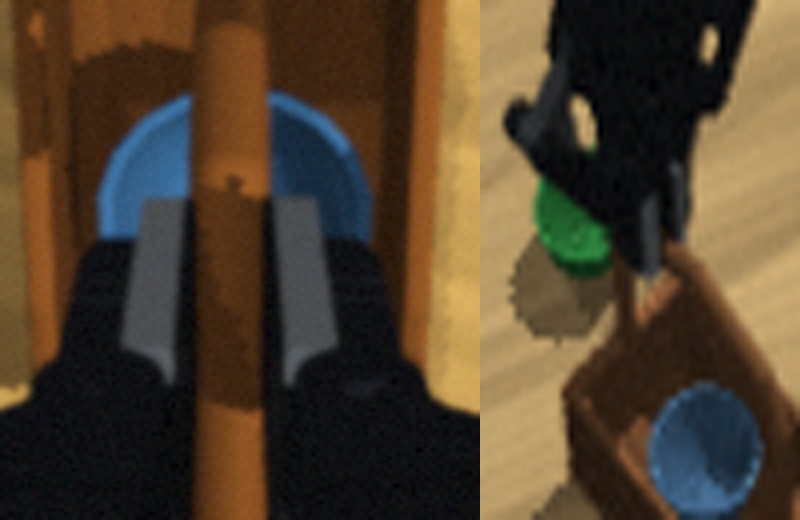

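play_rows([
  {"x":0,"y":0,"z":0.3,"turn":0,"jaw":0},
  {"x":0,"y":0,"z":0.5,"turn":0,"jaw":0},
  {"x":0,"y":0,"z":0.7,"turn":0,"jaw":0},
  {"x":0,"y":0,"z":0.5,"turn":0,"jaw":0},
  {"x":0,"y":0,"z":0,"turn":0,"jaw":0},
], squeeze=60)

```text
t: 7.63
tool_pos: [0.4533, -0.1431, 0.0941]
tool_rot: [-1.553, -0.298, 0.294]
contact_force: [0.8, -0.2, -0.2]
opening: 0.0067
```

Run:
```python
from h import *
o=ctrl.get_obs();print(o["opening"],o["contact_force"],o["tool_pos"],o["wrist_torque"])
W=eyes.get_image("wrist"); save("w8",W["img"])
S=eyes.get_image("scene"); save("s8",S["img"],(230,150,390,290),5)
```

```text
0.0067298363586748705 [ 0.81068423 -0.24620812 -0.19174565] [ 0.45333203 -0.14309302  0.09412938] [0.01489693 0.015978   0.01725419]
```

View pics/w8.png

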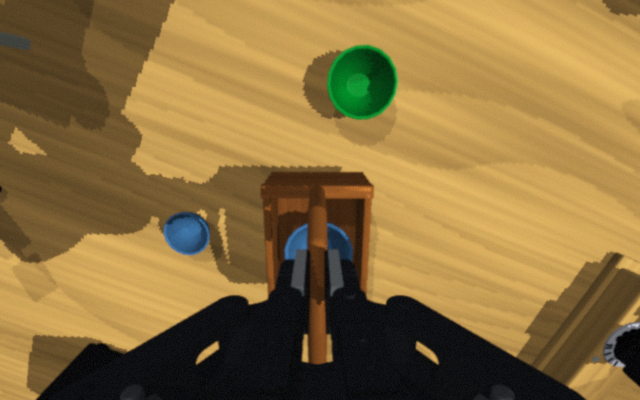

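View pics/s8.png

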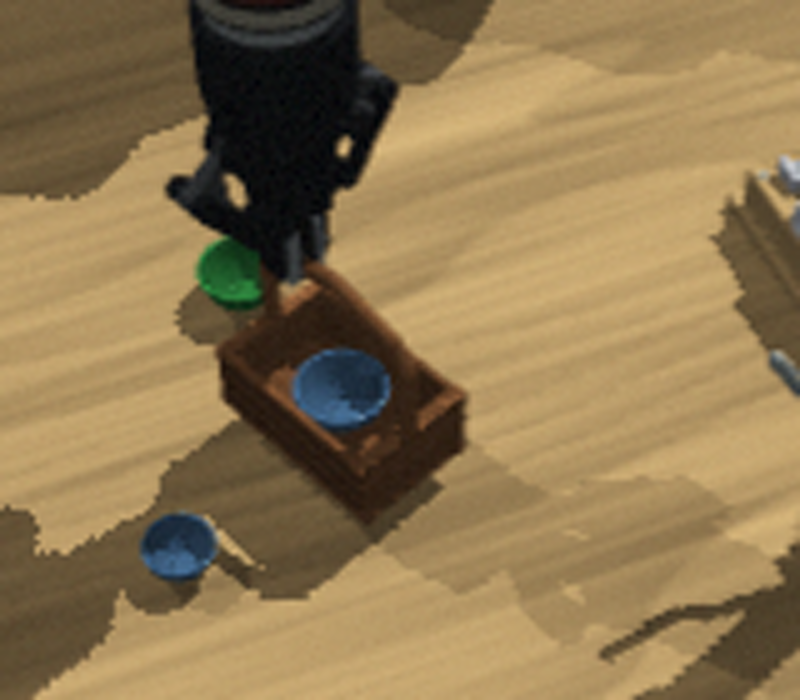

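play_rows([
  {"x":0.1,"y":0.1,"z":0.5,"turn":-0.4,"jaw":0},
  {"x":0.3,"y":0.3,"z":0.8,"turn":-0.8,"jaw":0},
  {"x":0.6,"y":0.6,"z":0.8,"turn":-1.2,"jaw":0},
  {"x":0.8,"y":0.8,"z":0.6,"turn":-1.4,"jaw":0},
  {"x":1,"y":1,"z":0.4,"turn":-1.4,"jaw":0},
  {"x":1,"y":1.1,"z":0.2,"turn":-1.4,"jaw":0},
  {"x":1,"y":1.1,"z":0,"turn":-1.4,"jaw":0},
  {"x":1,"y":1.1,"z":0,"turn":-1.4,"jaw":0},
], squeeze=60)

```text
t: 8.4
tool_pos: [0.5111, -0.0807, 0.126]
tool_rot: [-1.565, -0.167, 0.165]
contact_force: [-0.2, 0.1, -0.7]
opening: 0.007
```

play_rows([
  {"x":1.1,"y":1.1,"z":0,"turn":-1.8,"jaw":0},
  {"x":1.1,"y":1.1,"z":0,"turn":-1.8,"jaw":0},
  {"x":1.1,"y":1.1,"z":0,"turn":-1.8,"jaw":0},
  {"x":1.1,"y":1.1,"z":0,"turn":-1.8,"jaw":0},
  {"x":1.1,"y":1.1,"z":0,"turn":-1.8,"jaw":0},
  {"x":1,"y":1.1,"z":0,"turn":-1.6,"jaw":0},
  {"x":0.8,"y":0.9,"z":0,"turn":-1,"jaw":0},
  {"x":0.45,"y":0.65,"z":0,"turn":-0.6,"jaw":0},
], squeeze=60)

```text
t: 9.07
tool_pos: [0.5886, 0.0012, 0.1255]
tool_rot: [-1.571, -0.0, -0.001]
contact_force: [-0.4, -0.4, -1.0]
opening: 0.0069
```

play_rows([
  {"x":0,"y":0,"z":0,"turn":0,"jaw":0},
  {"x":0,"y":0,"z":0,"turn":0,"jaw":0},
  {"x":0,"y":0,"z":0,"turn":0,"jaw":0},
], squeeze=60)

```text
t: 9.32
tool_pos: [0.5872, -0.0002, 0.125]
tool_rot: [-1.571, 0.0, 0.0]
contact_force: [0.7, -0.6, -1.0]
opening: 0.0069
```

Run:
```python
from h import *
o=ctrl.get_obs();print(o["t"],o["opening"],o["contact_force"],o["tool_pos"]);M=R.from_rotvec(o["tool_rot"]).as_matrix();print("jaw",np.degrees(np.arctan2(M[1,2],M[0,2])))
C={n:eyes.get_image(n) for n in ("scene","top","wrist")}
save("s9",C["scene"]["img"],(320,150,480,290),5);save("t9",C["top"]["img"],(160,100,340,260),4.5);save("w9",C["wrist"]["img"])
for q,z in (("basket_handle",.166),("hook_seat",.12),("hook_tip",.146),("bowl_centre",.073)):
    for n in C:
        for r in pinpoint(n,q)[:2]: print(q,n,np.round(r["point"],1),round(r["score"],2),atz(C[n],r["point"],z).round(4))
```

```text
9.3167 0.006916628853236685 [ 0.65770881 -0.55607199 -0.9745    ] [ 5.87246592e-01 -2.49806503e-04  1.25012529e-01]
jaw 90.00479611318107
basket_handle scene [371.1 219.5] 0.7 [0.6132 0.0035 0.166 ]
basket_handle wrist [318.8 329.3] 0.58 [ 6.179e-01 -2.000e-04  1.660e-01]
hook_seat scene [392.7 222. ] 0.7 [0.6077 0.0697 0.12  ]
hook_seat wrist [417.2 278. ] 0.81 [0.6154 0.0631 0.12  ]
hook_tip scene [386.7 219.3] 0.95 [0.6126 0.047  0.146 ]
hook_tip scene [369.8 234.7] 0.46 [ 0.6381 -0.0106  0.146 ]
hook_tip wrist [386.9 303.4] 0.9 [0.6165 0.0382 0.146 ]
hook_tip wrist [318.7 246. ] 0.52 [ 5.812e-01 -2.000e-04  1.460e-01]
bowl_centre scene [280.  206.5] 0.72 [ 0.4136 -0.1553  0.073 ]
bowl_centre scene [264.3 260.6] 0.56 [ 0.5631 -0.2464  0.073 ]
bowl_centre top [336.6 273.8] 0.83 [ 0.3551 -0.1425  0.073 ]
bowl_centre top [371.2 210.3] 0.63 [ 0.5013 -0.2278  0.073 ]
bowl_centre wrist [319.7 244.9] 0.82 [0.6134 0.001  0.073 ]
bowl_centre wrist [ 55.9 121.9] 0.77 [ 0.519  -0.1871  0.073 ]
```

View pics/s9.png

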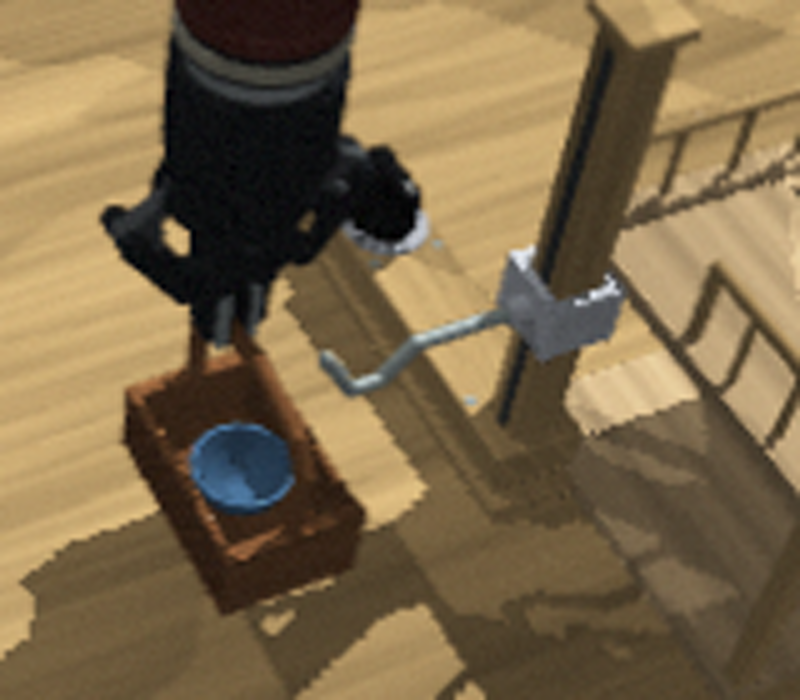

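View pics/t9.png

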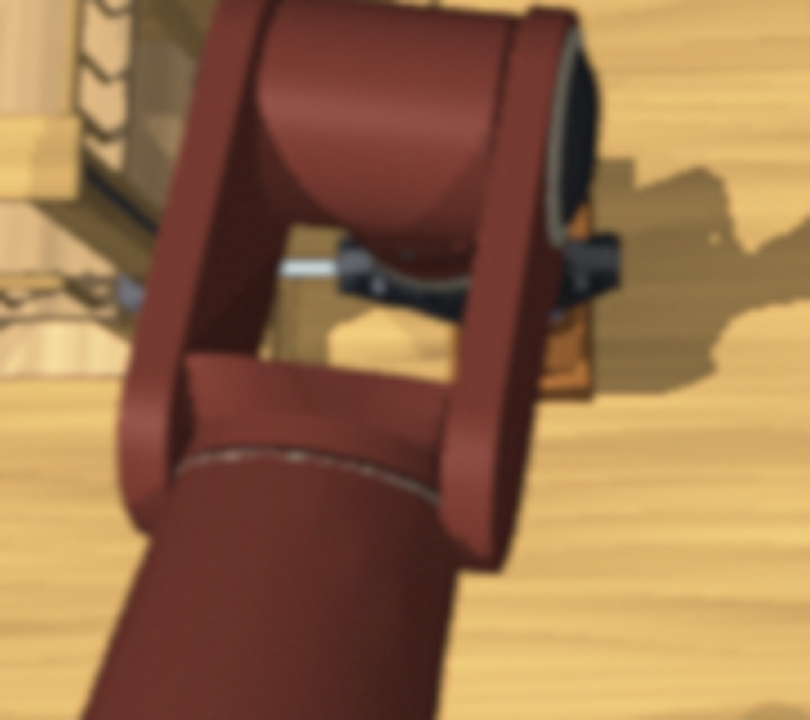

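View pics/w9.png

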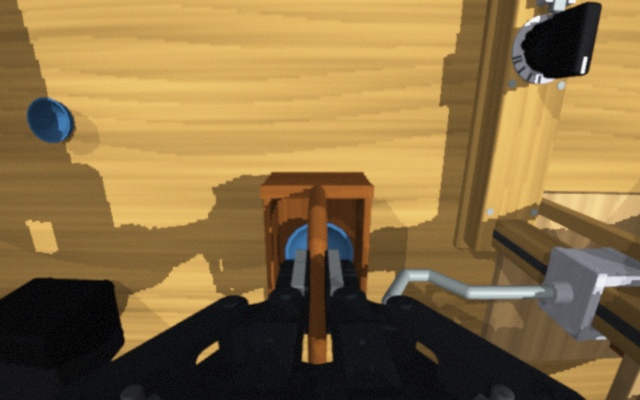

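Run:
```python
from h import *
S=eyes.get_image("scene");save("s10",S["img"],(240,0,560,300),2.5)
o=ctrl.get_obs();print(o["q"].round(3))
T=eyes.get_image("top")
t=o["tool_pos"]
for z in (.2,.25,.3,.35,.4,.45): print(z,"axis",proj(S,[t[0],t[1],z])-[240,0],"x2.5",(proj(S,[t[0],t[1],z])-[240,0])*2.5, "top tine edge", atz(T,[160+120/4.5,100+400/4.5],z).round(3),atz(T,[160+600/4.5,100+100/4.5],z).round(3))
```

```text
[-0.127  0.023  1.773 -0.     1.346 -1.698]
0.2 axis [[125.91469021 202.26537168]] x2.5 [[314.78672551 505.66342921]] top tine edge [0.537 0.169 0.2  ] [ 0.677 -0.053  0.2  ]
0.25 axis [[127.81252921 186.72894669]] x2.5 [[319.53132303 466.82236672]] top tine edge [0.527 0.152 0.25 ] [ 0.659 -0.057  0.25 ]
0.3 axis [[129.86559767 169.83149541]] x2.5 [[324.66399416 424.57873853]] top tine edge [0.518 0.135 0.3  ] [ 0.641 -0.06   0.3  ]
0.35 axis [[132.09195554 151.39929415]] x2.5 [[330.22988885 378.49823539]] top tine edge [0.509 0.118 0.35 ] [ 0.623 -0.064  0.35 ]
0.4 axis [[134.51209953 131.23088138]] x2.5 [[336.28024882 328.07720345]] top tine edge [0.499 0.101 0.4  ] [ 0.605 -0.067  0.4  ]
0.45 axis [[137.14919548 109.09241243]] x2.5 [[342.87298871 272.73103107]] top tine edge [0.49  0.084 0.45 ] [ 0.587 -0.071  0.45 ]
```

View pics/s10.png

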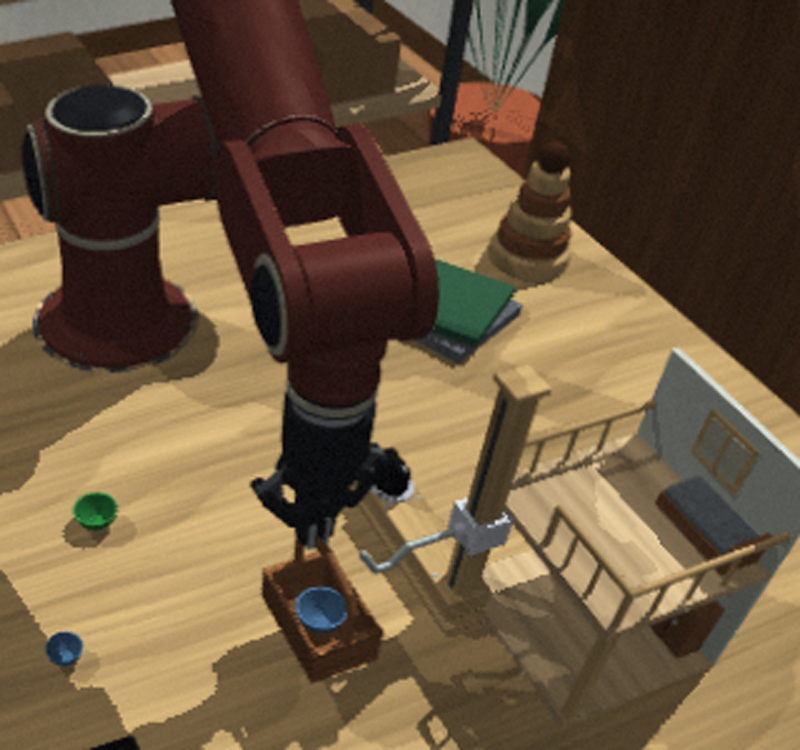

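play_rows([
  {"x":0,"y":0.3,"z":0.1,"turn":0,"jaw":0},
  {"x":-0.1,"y":0.6,"z":0.1,"turn":0,"jaw":0},
  {"x":0,"y":0.8,"z":0,"turn":0,"jaw":0},
  {"x":0,"y":0.8,"z":0,"turn":0,"jaw":0},
  {"x":0,"y":0.7,"z":0,"turn":0,"jaw":0},
  {"x":0,"y":0.3,"z":0,"turn":0,"jaw":0},
  {"x":0,"y":0,"z":0,"turn":0,"jaw":0},
], squeeze=60)

```text
t: 10.75
tool_pos: [0.5865, 0.0361, 0.127]
tool_rot: [-1.571, -0.001, 0.001]
contact_force: [-0.2, -1.1, -1.4]
opening: 0.0069
```

Run:
```python
from h import *
o=ctrl.get_obs();print(o["t"],o["opening"],o["contact_force"],o["tool_pos"])
C={n:eyes.get_image(n) for n in ("scene","wrist")}
save("s11",C["scene"]["img"],(340,170,460,270),6);save("w11",C["wrist"]["img"],(240,160,480,400),3)
for q,z in (("basket_handle",.168),("hook_seat",.12),("hook_tip",.146)):
    for n in C:
        for r in pinpoint(n,q)[:2]: print(q,n,np.round(r["point"],1),round(r["score"],2),atz(C[n],r["point"],z).round(4))
```

```text
10.75 0.006943061509021518 [-0.15063513 -1.05187021 -1.41835319] [0.58650009 0.03609378 0.12695965]
basket_handle scene [387.7 212.2] 0.67 [0.6098 0.0481 0.168 ]
basket_handle wrist [314.5 328. ] 0.76 [0.6163 0.0337 0.168 ]
hook_seat scene [395.2 225.1] 0.62 [0.6186 0.0705 0.12  ]
hook_seat scene [387.2 219.3] 0.46 [0.5951 0.0615 0.12  ]
hook_seat wrist [362.4 276.7] 0.96 [0.6147 0.0642 0.12  ]
hook_tip scene [385.4 218.1] 0.94 [0.6082 0.0459 0.146 ]
```

View pics/s11.png

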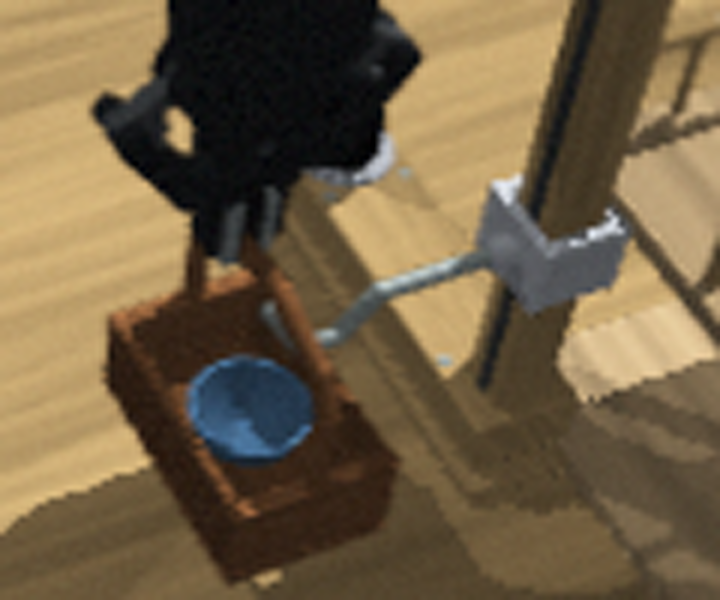

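View pics/w11.png

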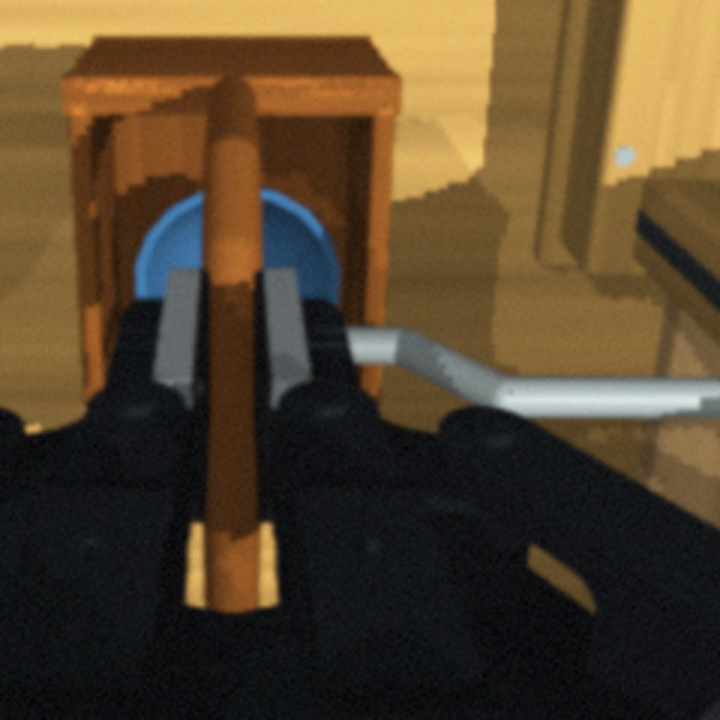

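play_rows([
  {"x":0,"y":0.4,"z":0,"turn":0,"jaw":0},
  {"x":0,"y":0.6,"z":0,"turn":0,"jaw":0},
  {"x":0,"y":0.7,"z":0,"turn":0,"jaw":0},
  {"x":0,"y":0.7,"z":0,"turn":0,"jaw":0},
  {"x":0,"y":0.5,"z":0,"turn":0,"jaw":0},
  {"x":0,"y":0.1,"z":0,"turn":0,"jaw":0},
  {"x":0,"y":0,"z":0,"turn":0,"jaw":0},
], squeeze=60)

```text
t: 11.73
tool_pos: [0.5865, 0.0657, 0.127]
tool_rot: [-1.571, -0.001, 0.001]
contact_force: [-0.8, -0.1, -1.5]
opening: 0.0068
```

Run:
```python
from h import *
o=ctrl.get_obs();print(o["t"],o["opening"],o["contact_force"],o["tool_pos"])
C={n:eyes.get_image(n) for n in ("scene","wrist")}
save("s12",C["scene"]["img"],(340,170,460,270),6);save("w12",C["wrist"]["img"],(240,160,480,400),3)
for q,z in (("basket_handle",.168),("hook_seat",.12),("hook_tip",.146)):
    for n in C:
        for r in pinpoint(n,q)[:2]: print(q,n,np.round(r["point"],1),round(r["score"],2),atz(C[n],r["point"],z).round(4))
```

```text
11.7333 0.006815526818548974 [-0.8086124  -0.13145406 -1.50973751] [0.58651378 0.06568254 0.12698462]
basket_handle scene [397.  207.8] 0.87 [0.6062 0.0748 0.168 ]
basket_handle scene [392.8 224.3] 0.71 [0.6461 0.0413 0.168 ]
basket_handle wrist [316.7 327.6] 0.72 [0.6162 0.0646 0.168 ]
hook_seat scene [393.8 226.5] 0.56 [0.6211 0.0653 0.12  ]
hook_tip scene [388.2 219.9] 0.58 [0.6156 0.0494 0.146 ]
```

View pics/s12.png

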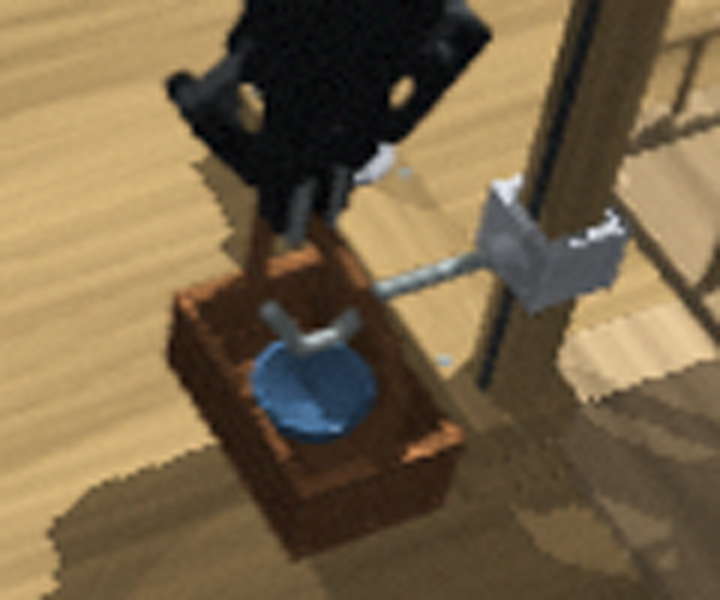

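View pics/w12.png

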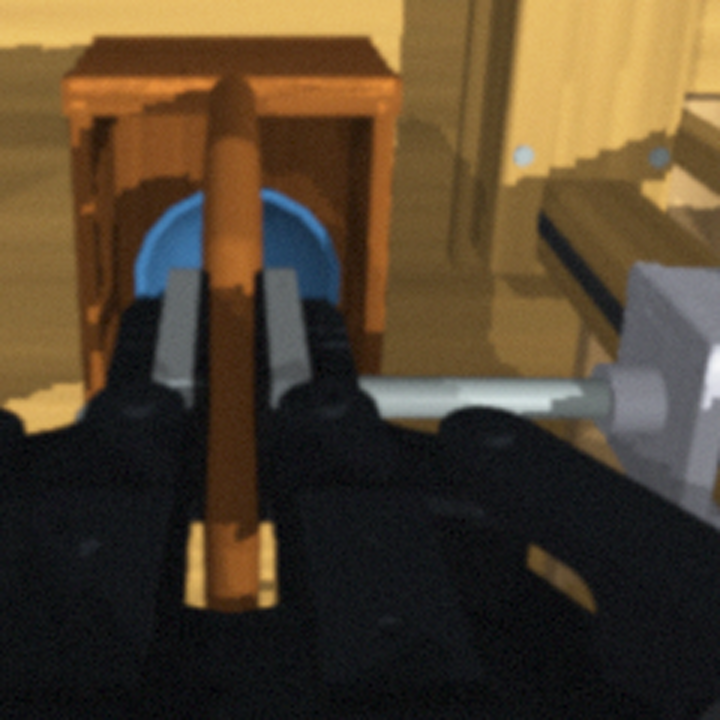

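play_rows([
  {"x":0,"y":0,"z":-0.4,"turn":0,"jaw":0},
  {"x":0,"y":0,"z":-0.7,"turn":0,"jaw":0},
  {"x":0,"y":0,"z":-0.8,"turn":0,"jaw":0},
  {"x":0,"y":0,"z":-0.7,"turn":0,"jaw":0},
  {"x":0,"y":0,"z":-0.5,"turn":0,"jaw":0},
  {"x":0,"y":0,"z":-0.3,"turn":0,"jaw":0},
  {"x":0,"y":0,"z":0,"turn":0,"jaw":0},
], squeeze=60)

```text
t: 12.72
tool_pos: [0.5857, 0.065, 0.0915]
tool_rot: [-1.571, 0.002, 0.002]
contact_force: [0.6, 0.4, 0.3]
opening: 0.007
```

play_rows([
  {"x":0,"y":0,"z":-0.2,"turn":0,"jaw":0},
  {"x":0,"y":0,"z":-0.2,"turn":0,"jaw":0},
  {"x":0,"y":0,"z":-0.2,"turn":0,"jaw":0},
  {"x":0,"y":0,"z":0,"turn":0,"jaw":0},
], squeeze=60)

```text
t: 13.05
tool_pos: [0.5865, 0.065, 0.0868]
tool_rot: [-1.571, 0.0, 0.0]
contact_force: [0.4, -0.6, -2.1]
opening: 0.0071
```

Run:
```python
from h import *
o=ctrl.get_obs();print(o["t"],o["opening"],o["contact_force"],o["tool_pos"],o["wrist_torque"])
C={n:eyes.get_image(n) for n in ("scene","wrist")}
save("s13",C["scene"]["img"],(340,170,460,270),6);save("w13",C["wrist"]["img"],(240,160,480,400),3)
```

```text
13.05 0.007120796118872119 [ 0.42231563 -0.59642174 -2.13504928] [0.58647345 0.06504122 0.08675691] [-0.02027206  0.05649355  0.0189188 ]
```

View pics/s13.png

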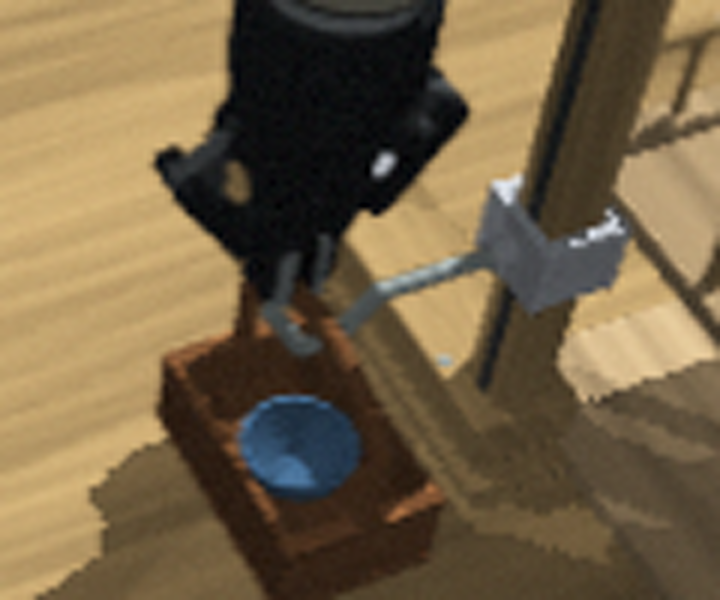

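View pics/w13.png

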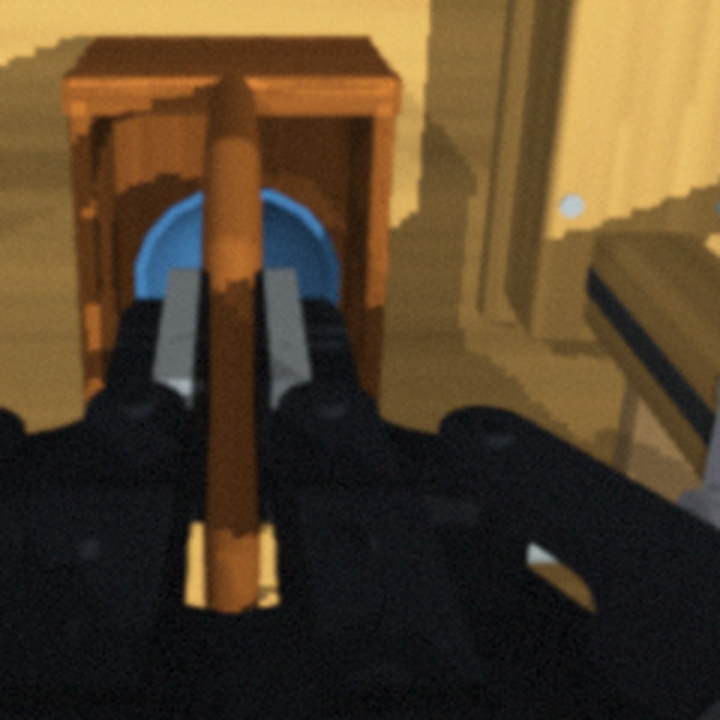

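play_rows([
  {"x":0,"y":0,"z":-0.1,"turn":0,"jaw":0},
  {"x":0,"y":0,"z":-0.1,"turn":0,"jaw":0},
  {"x":0,"y":0,"z":0,"turn":0,"jaw":0},
], squeeze=60)

```text
t: 13.4
tool_pos: [0.5865, 0.065, 0.0849]
tool_rot: [-1.571, 0.0, 0.0]
contact_force: [-0.1, 0.6, -1.2]
opening: 0.0072
```

play_rows([
  {"x":0,"y":0,"z":-0.1,"turn":0,"jaw":0},
  {"x":0,"y":0,"z":0,"turn":0,"jaw":0},
  {"x":0,"y":0,"z":0,"turn":0,"jaw":0},
], squeeze=60)

```text
t: 13.65
tool_pos: [0.5865, 0.065, 0.0839]
tool_rot: [-1.571, 0.0, 0.0]
contact_force: [0.2, 0.0, -1.8]
opening: 0.0068
```

play_rows([
  {"x":0,"y":0,"z":-0.1,"turn":0,"jaw":0},
  {"x":0,"y":0,"z":0,"turn":0,"jaw":0},
  {"x":0,"y":0,"z":0,"turn":0,"jaw":0},
], squeeze=60)

```text
t: 13.9
tool_pos: [0.5867, 0.065, 0.0831]
tool_rot: [-1.571, -0.0, -0.0]
contact_force: [-0.4, 0.8, -0.2]
opening: 0.0071
```

play_rows([
  {"x":0,"y":0,"z":-0.1,"turn":0,"jaw":0},
  {"x":0,"y":0,"z":0,"turn":0,"jaw":0},
  {"x":0,"y":0,"z":0,"turn":0,"jaw":0},
], squeeze=60)

```text
t: 14.15
tool_pos: [0.5869, 0.0651, 0.0824]
tool_rot: [-1.571, -0.001, -0.0]
contact_force: [0.4, 0.3, 1.7]
opening: 0.0073
```

Run:
```python
from h import *
o=ctrl.get_obs();print(o["t"],o["opening"],o["contact_force"],o["tool_pos"],o["wrist_torque"])
C={n:eyes.get_image(n) for n in ("scene","wrist")}
save("s14",C["scene"]["img"],(340,170,460,270),6)
```

```text
14.15 0.007259162572787421 [0.36056316 0.25295014 1.72914409] [0.58687593 0.06506362 0.08242411] [-0.04092899  0.02815692  0.05000264]
```

View pics/s14.png

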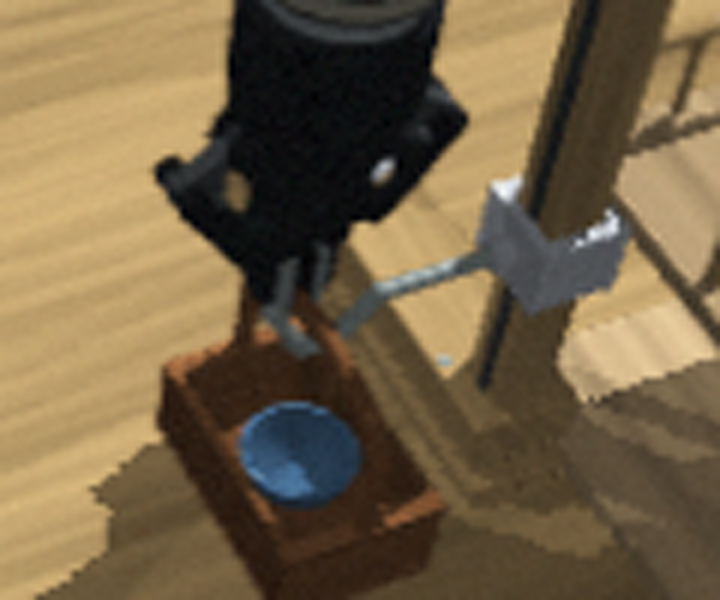

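play_rows([
  {"x":0,"y":0,"z":0,"turn":0,"jaw":1.0},
  {"x":0,"y":0,"z":0,"turn":0,"jaw":1.3},
  {"x":0,"y":0,"z":0,"turn":0,"jaw":1.8},
  {"x":0,"y":0,"z":0,"turn":0,"jaw":2.5},
  {"x":0,"y":0,"z":0,"turn":0,"jaw":3.5},
  {"x":0,"y":0,"z":0,"turn":0,"jaw":4},
  {"x":0,"y":0,"z":0,"turn":0,"jaw":4},
  {"x":0,"y":0,"z":0,"turn":0,"jaw":4},
], squeeze=30)

```text
t: 14.92
tool_pos: [0.5866, 0.065, 0.082]
tool_rot: [-1.571, -0.0, 0.0]
contact_force: [-0.0, -0.1, 0.6]
opening: 0.0399
```

Run:
```python
from h import *
o=ctrl.get_obs();print(o["t"],o["opening"],o["contact_force"],o["tool_pos"],o["wrist_torque"])
C={n:eyes.get_image(n) for n in ("scene","wrist")}
save("s15",C["scene"]["img"],(340,170,460,270),6);save("w15",C["wrist"]["img"],(240,160,480,400),3)
```

```text
14.9167 0.03992588729888716 [-0.0180829  -0.11108274  0.58503035] [0.58655138 0.065013   0.0819699 ] [-0.02437115  0.01618182 -0.00569165]
```

View pics/s15.png

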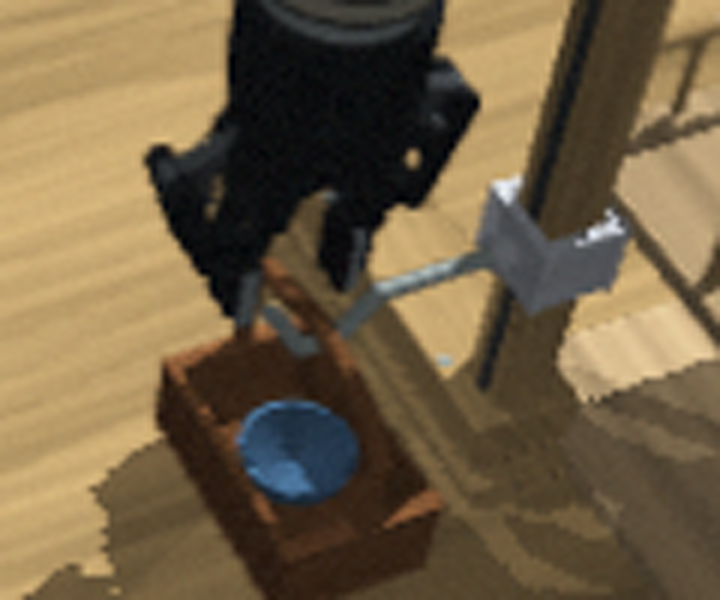

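View pics/w15.png

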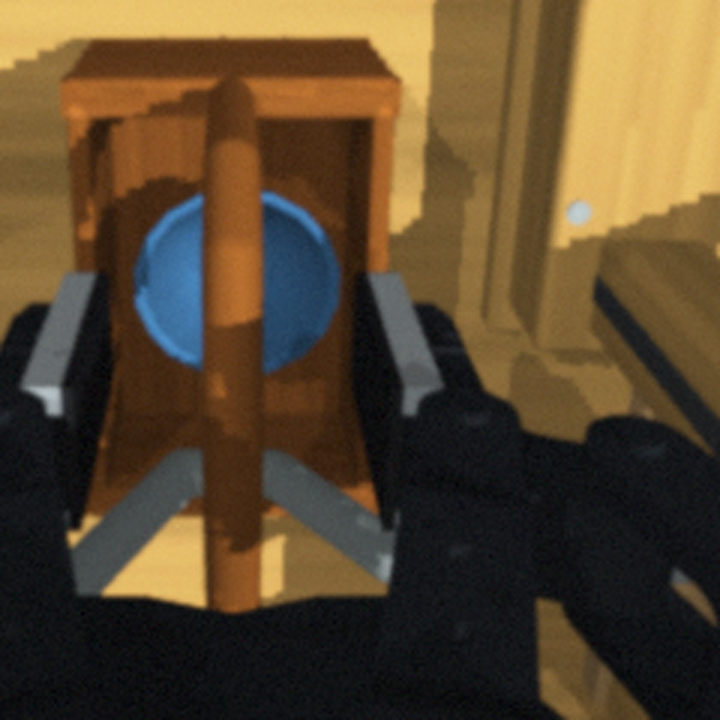

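play_rows([
  {"x":0,"y":0,"z":0.5,"turn":0,"jaw":4},
  {"x":0,"y":0,"z":1,"turn":0,"jaw":4},
  {"x":0,"y":0,"z":1.5,"turn":0,"jaw":4},
  {"x":0,"y":0,"z":2,"turn":0,"jaw":4},
  {"x":0,"y":0,"z":2,"turn":0,"jaw":4},
  {"x":0,"y":0,"z":2,"turn":0,"jaw":4},
  {"x":0,"y":0,"z":1.2,"turn":0,"jaw":4},
  {"x":-0.5,"y":0,"z":0,"turn":0,"jaw":4},
], squeeze=60)

```text
t: 15.68
tool_pos: [0.5842, 0.065, 0.1889]
tool_rot: [-1.571, -0.006, -0.006]
contact_force: [0.6, 0.2, 1.2]
opening: 0.0401
```

play_rows([
  {"x":-2,"y":0,"z":0,"turn":0,"jaw":5},
  {"x":-2.5,"y":0.5,"z":0,"turn":0,"jaw":5},
  {"x":-2.5,"y":1.5,"z":0,"turn":0,"jaw":5},
  {"x":-2.5,"y":2,"z":0,"turn":0,"jaw":5},
  {"x":-1.8,"y":2,"z":0,"turn":0,"jaw":5},
  {"x":-0.5,"y":2,"z":0,"turn":0,"jaw":5},
  {"x":0,"y":1.5,"z":0,"turn":0,"jaw":5},
  {"x":0,"y":1,"z":0,"turn":0,"jaw":5},
], squeeze=60)

```text
t: 16.35
tool_pos: [0.4622, 0.1711, 0.183]
tool_rot: [-1.571, -0.0, 0.002]
contact_force: [0.3, -1.2, 0.3]
opening: 0.0499
```

play_rows([
  {"x":0,"y":0,"z":0,"turn":0,"jaw":5},
  {"x":0,"y":0,"z":0,"turn":0,"jaw":5},
], squeeze=60)

```text
t: 16.52
tool_pos: [0.4633, 0.1699, 0.1833]
tool_rot: [-1.572, 0.0, 0.002]
contact_force: [-0.4, -0.3, 0.7]
opening: 0.0504
```

Run:
```python
from h import *
o=ctrl.get_obs();print(o["t"],o["opening"],o["contact_force"],o["tool_pos"])
C={n:eyes.get_image(n) for n in ("scene","wrist")}
save("s16",C["scene"]["img"],(320,150,480,290),5);save("w16",C["wrist"]["img"])
for n in C:
  for q,z in (("dial_grip",.073),("basket_handle",.125)):
    for r in pinpoint(n,q)[:2]: print(q,n,np.round(r["point"],1),round(r["score"],2),atz(C[n],r["point"],z).round(4))
```

```text
16.5167 0.05044928374919893 [-0.37064284 -0.28302485  0.66029025] [0.46325712 0.16988414 0.18332769]
dial_grip scene [396.6 185.6] 0.7 [0.4651 0.169  0.073 ]
basket_handle scene [392.1 221.3] 0.87 [0.6086 0.0668 0.125 ]
dial_grip wrist [319.7 198.2] 0.67 [0.4683 0.1713 0.073 ]
basket_handle wrist [204.6 369. ] 0.69 [0.6192 0.064  0.125 ]
```

View pics/s16.png

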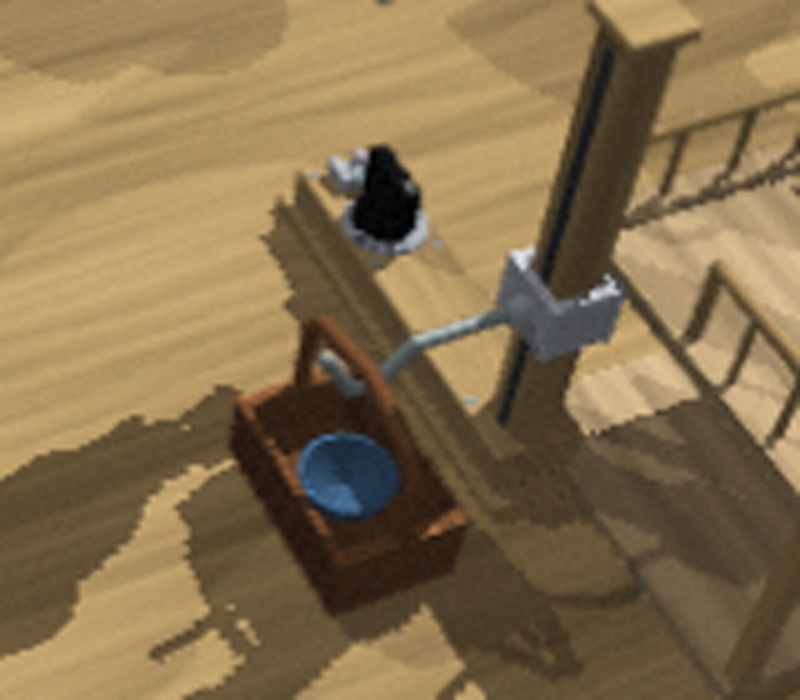

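View pics/w16.png

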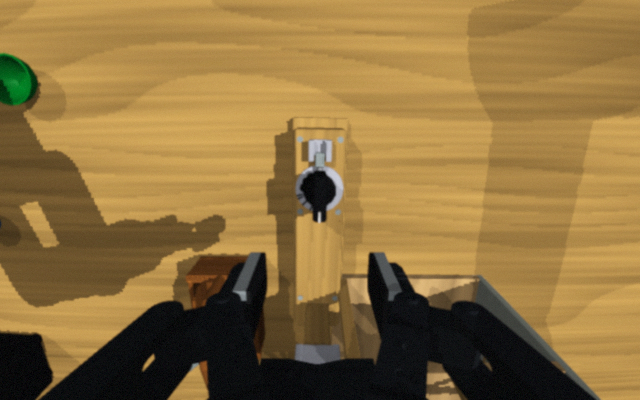

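Run:
```python
from h import *
C={n:eyes.get_image(n) for n in ("scene","wrist")}
a=cv2.resize(C["wrist"]["img"][110:230,270:370],None,fx=5,fy=5,interpolation=2)
b=cv2.resize(C["scene"]["img"][170:206,380:412],(300,600),interpolation=2) 
b=cv2.resize(C["scene"]["img"][170:206,376:412],None,fx=12,fy=12,interpolation=2)[:, :]
b=cv2.resize(b,(300,300)); b=np.vstack([b,np.zeros((300,300,3),np.uint8)])
save("z17",np.hstack([a,b]))
W=C["wrist"]
for x in (-.06,-.05,-.04,-.03,-.022,.022): print(x,[((proj(W,[.467+x,.1705,z])[0]-[270,110])*5).round() for z in (.04,.06,.084)])
```

```text
-0.06 [array([244.,  92.]), array([244.,  98.]), array([245., 107.])]
-0.05 [array([243., 144.]), array([244., 153.]), array([245., 167.])]
-0.04 [array([243., 194.]), array([244., 207.]), array([245., 225.])]
-0.03 [array([243., 244.]), array([244., 260.]), array([245., 283.])]
-0.022 [array([243., 284.]), array([244., 302.]), array([244., 328.])]
0.022 [array([243., 491.]), array([244., 521.]), array([244., 563.])]
```

View pics/z17.png

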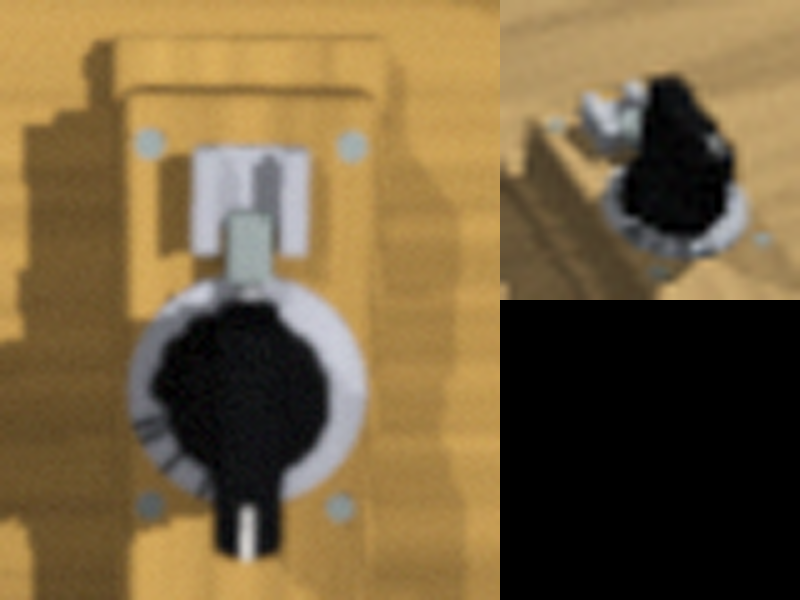

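play_rows([
  {"x":0.2,"y":0.1,"z":-2,"turn":0,"jaw":5},
  {"x":0,"y":0,"z":-2.5,"turn":0,"jaw":5},
  {"x":0,"y":0,"z":-2.5,"turn":0,"jaw":5},
  {"x":0,"y":0,"z":-2.5,"turn":0,"jaw":5},
  {"x":0,"y":0,"z":-2,"turn":0,"jaw":5},
  {"x":0,"y":0,"z":-1.3,"turn":0,"jaw":5},
  {"x":0,"y":0,"z":-0.5,"turn":0,"jaw":5},
  {"x":0,"y":0,"z":0,"turn":0,"jaw":5},
], squeeze=60)

```text
t: 17.58
tool_pos: [0.4645, 0.1706, 0.0495]
tool_rot: [-1.571, 0.002, 0.002]
contact_force: [-0.3, -0.5, -0.1]
opening: 0.05
```

Run:
```python
from h import *
o=ctrl.get_obs();print(o["t"],o["opening"],o["contact_force"],o["tool_pos"])
C={n:eyes.get_image(n) for n in ("scene","wrist")}
save("s18",C["scene"]["img"],(350,130,450,230),6);save("w18",C["wrist"]["img"])
```

```text
17.5833 0.050002716543075525 [-0.25080717 -0.50368293 -0.07678238] [0.46447334 0.17064226 0.0495449 ]
```

View pics/s18.png

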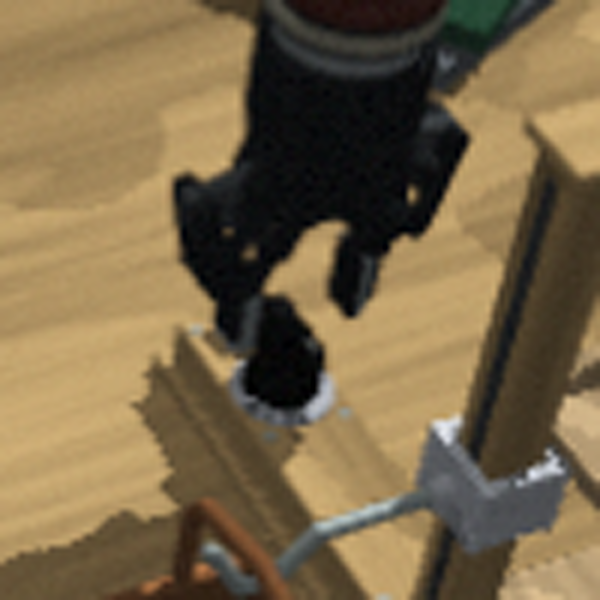

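View pics/w18.png

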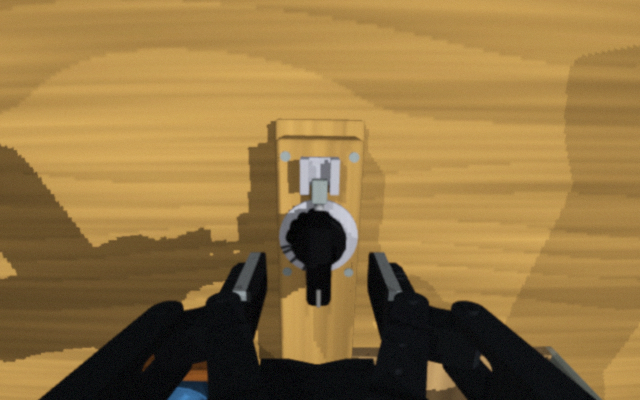

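Run:
```python
from h import *
S=eyes.get_image("scene")
for px,y in (((238,350),.171-.028),((348,315),.171+.028)):
    p=np.array([350,130])+np.array(px)/6
    o,d=ray(S,p)
    for x in (.4655,.4765):
        s=(x-o[0])/d[0]; print(y,x,(o+d*s).round(4))
```

```text
0.14300000000000002 0.4655 [0.4655 0.1471 0.0712]
0.14300000000000002 0.4765 [0.4765 0.1391 0.0848]
0.199 0.4655 [0.4655 0.2056 0.0715]
0.199 0.4765 [0.4765 0.1966 0.0851]
```

play_rows([
  {"x":0.1,"y":0,"z":-0.4,"turn":0,"jaw":5},
  {"x":0,"y":0,"z":-0.4,"turn":0,"jaw":4},
  {"x":0,"y":0,"z":-0.3,"turn":0,"jaw":3},
  {"x":0,"y":0,"z":0,"turn":0,"jaw":2.2},
  {"x":0,"y":0,"z":0,"turn":0,"jaw":1.5},
  {"x":0,"y":0,"z":0,"turn":0,"jaw":0.6},
  {"x":0,"y":0,"z":0,"turn":0,"jaw":0},
  {"x":0,"y":0,"z":0,"turn":0,"jaw":0},
], squeeze=100)

```text
t: 18.4
tool_pos: [0.4664, 0.1715, 0.0401]
tool_rot: [-1.57, 0.0, 0.0]
contact_force: [-1.0, 3.2, 1.4]
opening: 0.0102
```

play_rows([
  {"x":0,"y":0,"z":0,"turn":0,"jaw":0},
  {"x":0,"y":0,"z":0,"turn":0,"jaw":0},
  {"x":0,"y":0,"z":0,"turn":0,"jaw":0},
], squeeze=100)

```text
t: 18.65
tool_pos: [0.4664, 0.1715, 0.0402]
tool_rot: [-1.57, 0.0, 0.0]
contact_force: [-2.4, 3.7, 2.9]
opening: 0.0101
```

Run:
```python
from h import *
o=ctrl.get_obs();print(o["t"],o["opening"],o["contact_force"],o["tool_pos"],o["wrist_torque"])
C={n:eyes.get_image(n) for n in ("scene","wrist")}
save("s19",C["scene"]["img"],(350,130,450,230),6);save("w19",C["wrist"]["img"],(240,160,400,320),4)
```

```text
18.65 0.010094282520878657 [-2.35820311  3.665889    2.85684725] [0.46644361 0.17145379 0.04017751] [ 0.63955257  0.52100099 -0.2062403 ]
```

View pics/s19.png

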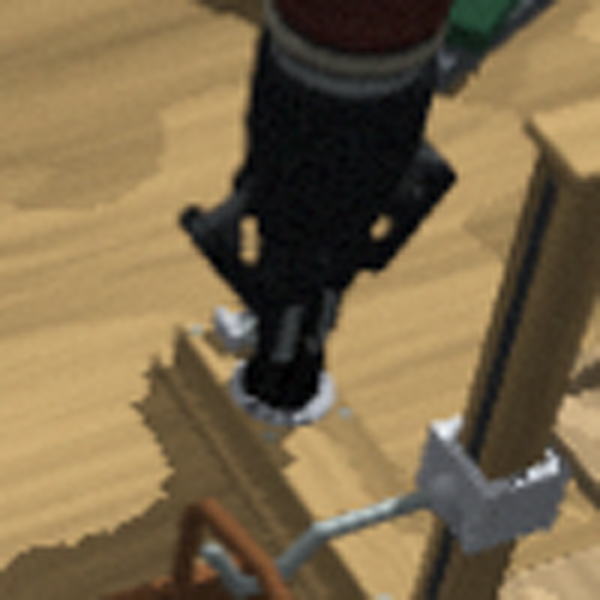

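View pics/w19.png

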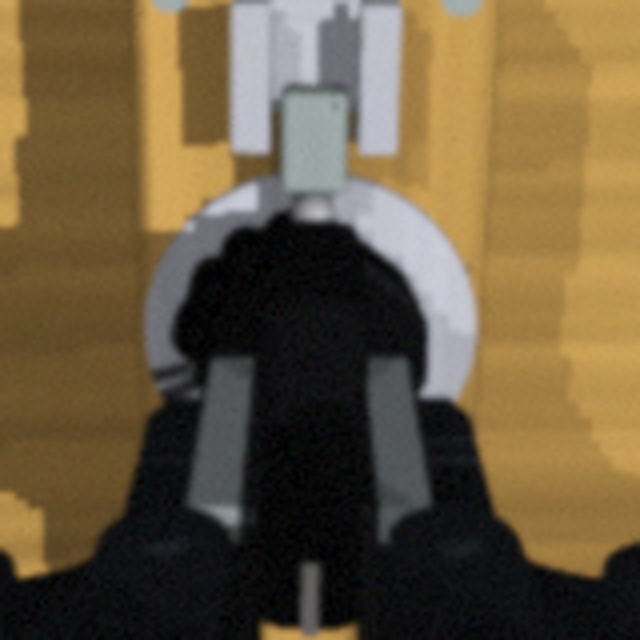

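play_rows([
  {"x":0,"y":0,"z":0,"turn":-1,"jaw":0},
  {"x":0,"y":0,"z":0,"turn":-1.5,"jaw":0},
  {"x":0,"y":0,"z":0,"turn":-2,"jaw":0},
  {"x":0,"y":0,"z":0,"turn":-2,"jaw":0},
  {"x":0,"y":0,"z":0,"turn":-2,"jaw":0},
  {"x":0,"y":0,"z":0,"turn":-2,"jaw":0},
  {"x":0,"y":0,"z":0,"turn":-2,"jaw":0},
  {"x":0,"y":0,"z":0,"turn":-2,"jaw":0},
], squeeze=115)

```text
t: 19.42
tool_pos: [0.4664, 0.1715, 0.0402]
tool_rot: [-1.561, 0.199, -0.198]
contact_force: [-3.1, 4.9, 1.4]
opening: 0.0097
```

Run:
```python
from h import *
o=ctrl.get_obs();print(o["t"],o["opening"],o["contact_force"],o["tool_pos"],o["wrist_torque"],o["q"].round(2));M=R.from_rotvec(o["tool_rot"]).as_matrix();print("jaw",np.degrees(np.arctan2(M[1,2],M[0,2])))
C={n:eyes.get_image(n) for n in ("scene","wrist")}
a=cv2.resize(C["scene"]["img"][140:300,330:490],(400,400),interpolation=2);b=cv2.resize(C["wrist"]["img"][160:320,240:400],(400,400),interpolation=2);save("z20",np.hstack([a,b]))
```

```text
19.4167 0.00966572781827079 [-3.14501033  4.87654988  1.39962624] [0.46642624 0.17146885 0.04023053] [0.80942152 0.61619253 0.40298222] [ 0.2  -0.1   2.04  0.    1.2  -1.12]
jaw 75.51532741640159
```

View pics/z20.png

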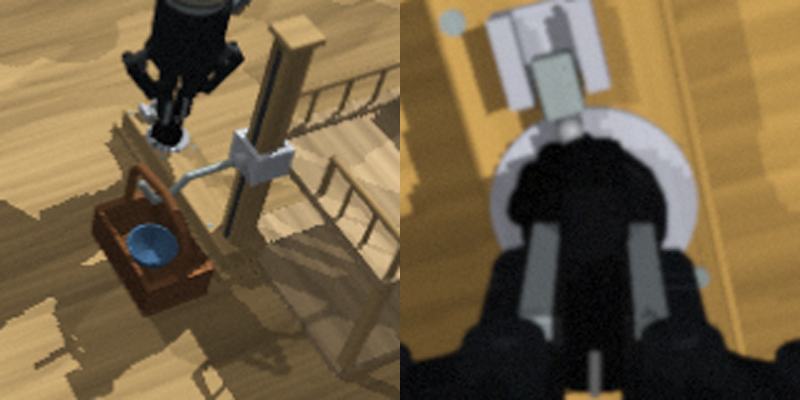

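Turning works: the basket has risen and the pointer stays aligned with the fingers. I'll keep turning.

play_rows([
  {"x":0,"y":0,"z":0,"turn":-2,"jaw":0},
  {"x":0,"y":0,"z":0,"turn":-2,"jaw":0},
  {"x":0,"y":0,"z":0,"turn":-2,"jaw":0},
  {"x":0,"y":0,"z":0,"turn":-2,"jaw":0},
  {"x":0,"y":0,"z":0,"turn":-2,"jaw":0},
  {"x":0,"y":0,"z":0,"turn":-2,"jaw":0},
  {"x":0,"y":0,"z":0,"turn":-2,"jaw":0},
  {"x":0,"y":0,"z":0,"turn":-2,"jaw":0},
], squeeze=115)

```text
t: 20.18
tool_pos: [0.4664, 0.1715, 0.0402]
tool_rot: [-1.53, 0.417, -0.416]
contact_force: [-3.3, 4.9, 3.3]
opening: 0.0097
```

play_rows([
  {"x":0,"y":0,"z":0,"turn":-2,"jaw":0},
  {"x":0,"y":0,"z":0,"turn":-2,"jaw":0},
  {"x":0,"y":0,"z":0,"turn":-2,"jaw":0},
  {"x":0,"y":0,"z":0,"turn":-2,"jaw":0},
  {"x":0,"y":0,"z":0,"turn":-2,"jaw":0},
  {"x":0,"y":0,"z":0,"turn":-2,"jaw":0},
  {"x":0,"y":0,"z":0,"turn":-2,"jaw":0},
  {"x":0,"y":0,"z":0,"turn":-2,"jaw":0},
], squeeze=115)

```text
t: 20.85
tool_pos: [0.4665, 0.1716, 0.0403]
tool_rot: [-1.476, 0.634, -0.634]
contact_force: [-2.4, 4.6, 3.5]
opening: 0.0096
```

Run:
```python
from h import *
o=ctrl.get_obs();print(o["t"],o["opening"],o["contact_force"],o["tool_pos"],o["wrist_torque"],o["q"].round(2));M=R.from_rotvec(o["tool_rot"]).as_matrix();print("jaw",np.degrees(np.arctan2(M[1,2],M[0,2])))
C={n:eyes.get_image(n) for n in ("scene","wrist")}
a=cv2.resize(C["scene"]["img"][140:300,330:490],(400,400),interpolation=2);b=cv2.resize(C["wrist"]["img"][160:320,240:400],(400,400),interpolation=2);save("z21",np.hstack([a,b]))
```

```text
20.85 0.009613566014186729 [-2.37334347  4.59587316  3.5082574 ] [0.46645785 0.17158762 0.04025621] [0.78515106 0.59236881 0.41350875] [ 0.2  -0.1   2.04  0.    1.2  -0.56]
jaw 43.50749892745194
```

View pics/z21.png

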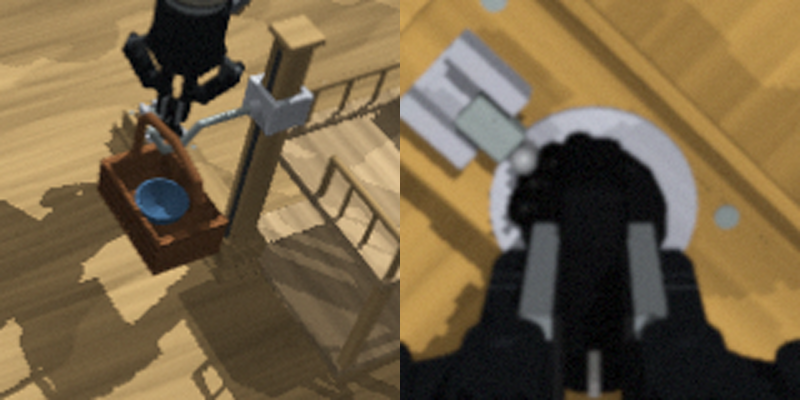

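play_rows([
  {"x":0,"y":0,"z":0,"turn":-2,"jaw":0},
  {"x":0,"y":0,"z":0,"turn":-2,"jaw":0},
  {"x":0,"y":0,"z":0,"turn":-2,"jaw":0},
  {"x":0,"y":0,"z":0,"turn":-2,"jaw":0},
  {"x":0,"y":0,"z":0,"turn":-2,"jaw":0},
  {"x":0,"y":0,"z":0,"turn":-2,"jaw":0},
  {"x":0,"y":0,"z":0,"turn":-2,"jaw":0},
  {"x":0,"y":0,"z":0,"turn":-2,"jaw":0},
], squeeze=115)

```text
t: 21.62
tool_pos: [0.4665, 0.1716, 0.0402]
tool_rot: [-1.398, 0.849, -0.848]
contact_force: [-3.1, 4.2, 3.4]
opening: 0.0095
```

play_rows([
  {"x":0,"y":0,"z":0,"turn":-2,"jaw":0},
  {"x":0,"y":0,"z":0,"turn":-2,"jaw":0},
  {"x":0,"y":0,"z":0,"turn":-1.5,"jaw":0},
  {"x":0,"y":0,"z":0,"turn":-1.2,"jaw":0},
  {"x":0,"y":0,"z":0,"turn":-0.8,"jaw":0},
  {"x":0,"y":0,"z":0,"turn":-0.5,"jaw":0},
  {"x":0,"y":0,"z":0,"turn":0,"jaw":0},
  {"x":0,"y":0,"z":0,"turn":0,"jaw":0},
], squeeze=115)

```text
t: 22.28
tool_pos: [0.4665, 0.1716, 0.0402]
tool_rot: [-1.351, 0.954, -0.953]
contact_force: [-1.8, 4.5, 2.2]
opening: 0.0093
```

play_rows([
  {"x":0,"y":0,"z":0,"turn":0,"jaw":0},
  {"x":0,"y":0,"z":0,"turn":0,"jaw":0},
  {"x":0,"y":0,"z":0,"turn":0,"jaw":0},
  {"x":0,"y":0,"z":0,"turn":0,"jaw":0},
  {"x":0,"y":0,"z":0,"turn":0,"jaw":0},
  {"x":0,"y":0,"z":0,"turn":0,"jaw":0},
  {"x":0,"y":0,"z":0,"turn":0,"jaw":0},
  {"x":0,"y":0,"z":0,"turn":0,"jaw":0},
], squeeze=115)

```text
t: 22.95
tool_pos: [0.4665, 0.1716, 0.0402]
tool_rot: [-1.351, 0.954, -0.953]
contact_force: [-3.3, 5.5, 2.7]
opening: 0.0097
```

Run:
```python
from h import *
o=ctrl.get_obs();print(o["t"],o["opening"],o["contact_force"],o["tool_pos"],o["wrist_torque"],o["q"].round(2));M=R.from_rotvec(o["tool_rot"]).as_matrix();print("jaw",np.degrees(np.arctan2(M[1,2],M[0,2])))
C={n:eyes.get_image(n) for n in ("scene","wrist","top")}
a=cv2.resize(C["scene"]["img"][110:270,330:490],(400,400),interpolation=2);b=cv2.resize(C["wrist"]["img"][160:320,240:400],(400,400),interpolation=2);save("z22",np.hstack([a,b]))
save("s22",C["scene"]["img"])
for q,z in (("basket_handle",.275),("basket_centre",.219),("hook_seat",.27),("hook_tip",.296),("bowl_centre",.18)):
    for r in pinpoint("scene",q)[:2]: print(q,np.round(r["point"],1),round(r["score"],2),atz(C["scene"],r["point"],z).round(4))
```

```text
22.95 0.009666163728887598 [-3.25409895  5.4985187   2.65353838] [0.46646407 0.17162168 0.04021603] [0.88290507 0.60018591 0.37925314] [ 0.2  -0.1   2.04  0.    1.2  -0.14]
jaw 19.6050229614385
basket_handle [191.6 303.9] 0.7 [ 0.7395 -0.4079  0.275 ]
basket_handle [402.7 177.2] 0.66 [0.612  0.0684 0.275 ]
hook_seat [403.3 180.2] 0.87 [0.6162 0.0682 0.27  ]
hook_tip [394.3 171.8] 0.92 [0.6088 0.0465 0.296 ]
hook_tip [421.1 240. ] 0.19 [0.7832 0.0034 0.296 ]
bowl_centre [394.4 208.3] 0.83 [0.6139 0.0617 0.18  ]
bowl_centre [268.2 263.1] 0.62 [ 0.646  -0.2525  0.18  ]
```

View pics/z22.png

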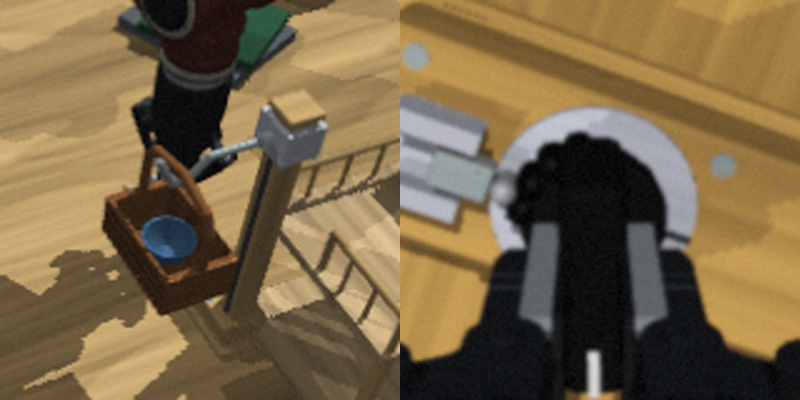

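View pics/s22.png

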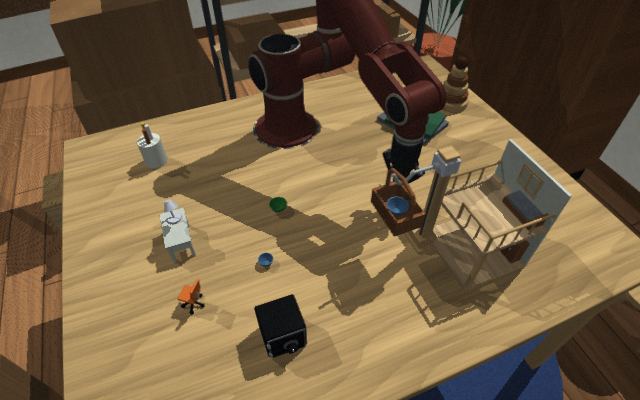

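Run:
```python
from station import finish_job
print(finish_job())
```

```text
the job is handed in; nothing more can be done
None
```

I handed the job in at about 23 s of the 58 s. The basket, with the larger blue bowl inside, is hanging on the lift hook at the upper floor. The gripper is still holding the dial at the third click. The hand-in gave no verdict.

- **Hanging:** I gripped the handle about 28 mm from its middle and lowered it over the hook. I opened the fingers once the wrist force showed contact, about 1.7 N upwards. The pictures after that showed the bowl in the basket and the hook near the middle of the handle.
- **Dial:** I turned it clockwise by 70.4° (1.23 rad), between the third click at 1.2 rad and the stop at 1.3. The pointer stayed in line with the fingers, so it did not seem to slip. The grip was 115 N at the end, and the tool readings held steady over the last 0.7 s.
- **Height:** in the last scene picture the hook seat and handle agreed with a lift of about 150 mm, which puts the basket's centre near 0.22 m. The network did not find the basket's centre itself in that picture.
- **Bystanders:** the safe, desk, lamp and chair look unmoved in that picture.

**Checks that failed or disagreed:**
- My first close on the handle missed. The fingertips showed about 20 mm higher in the pictures than the reported tool position, so I went 15 mm lower and gripped it.
- The network's best guess for the handle in the last picture was wrong, so I used its second.
- The scene and wrist cameras differed by several millimetres, mostly under 10.

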